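# Sift the small nuts out of a mixed batch

## Task

Take the loaded hand sieve by its grip and set it down gently on the runners of the receiver pan; keeping hold, shake it side to side along the runners, within the play its end buffers allow, until all five small nuts have dropped into the pan and the three large parts are left in the sieve. Feel for the runners and buffers with a light touch and never press or ram them hard: the travel frame is only clamped by thumb screws. Then lift the sieve off with the large parts still in it and stand it on the bench beside the pan; leave the other things on the bench alone.

Things in the scene. Friction and masses are not known exactly. Their poses are not given: they have to be found in the camera images.
- sieve: hand sieve: bright steel frame 140 (x) x 190 (y) mm, walls 53 mm high, with a bridge handle over its middle. Origin: centre of its underside, z up. 0.3 kg give or take a quarter, plus 0.56 kg of parts. It stands on two flat shoes under its long sides (x = +/-58 to 70 mm); starts standing on the bench
- mesh (a point): centre of the top of the sieve's bottom, 11 mm above its underside: six slots, 18 mm wide, run along the sieve's x between flat bars 12 mm wide (bar centres at y = -60, -30, 0, 30, 60 mm, and a land at each end). Oily parts, friction about 0.4: they slip into a slot only when shaken along y, in strokes over 16 mm, as brisk as can be (0.25 m/s peak); brisk one way and slow back walks them along
- handle (a point): middle of the sieve's wooden grip, 117 mm above its underside: 80 mm long along the sieve's x, 16 mm thick along y, 28 mm tall (103 to 131 mm), over the load's centre of mass; take it from above across its 16 mm, with a firm grip (40 N)
- pan: receiver pan, grey sheet steel, fixed to the bench: 276 mm long (y), open on top, inside 108 (x) x 270 (y) mm, floor 3 mm above the bench. Origin: centre of its underside. The sieve fits either way round (turned by pi or not)
- runners (a point): middle of the pan at the height of its runners, 50 mm above the pan's origin: two flat steel runners 22 mm wide along the long sides (x = +/-54 to 76 mm), on which the sieve's shoes slide along y. Guide lips 10 mm high outside them leave the sieve 3 mm to either side in x. Stiff: 1 mm too low is 20 N or more, so lower slowly with a force stop of a few newtons, then ease off
- travel_zone (a point): middle of the pan at buffer height, 59 mm above its origin. An aluminium frame on the pan (cross bars' tops at 67 mm) has two rubber buffers at each end. It gives the sieve 32 mm of travel along y in all, but is clamped up to 12.5 mm either way of the pan's middle, unreported: feel for both buffers slowly with a light force stop. Lowered at the pan's middle, the sieve clears each by 3.5 mm or more
- nut_1: a small part: dark steel hex nut, 13 mm across flats, 15 mm across corners, 6.5 mm thick, 10 g; origin: centre of its underside. It starts lying flat on one of the sieve's bars
- nut_2: a small part: dark steel hex nut, 13 mm across flats, 15 mm across corners, 6.5 mm thick, 10 g; origin: centre of its underside. It starts lying flat on one of the sieve's bars
- nut_3: a small part: dark steel hex nut, 13 mm across flats, 15 mm across corners, 6.5 mm thick, 10 g; origin: centre of its underside. It starts lying flat on one of the sieve's bars
- nut_4: a small part: dark steel hex nut, 13 mm across flats, 15 mm across corners, 6.5 mm thick, 10 g; origin: centre of its underside. It starts lying flat on one of the sieve's bars
- nut_5: a small part: dark steel hex nut, 13 mm across flats, 15 mm across corners, 6.5 mm thick, 10 g; origin: centre of its underside. It starts lying flat on one of the sieve's bars
- roller: a large part, to stay in the sieve: bright steel roller with a small bore, 33 mm across, 38 mm tall, 0.22 kg; origin: centre of its underside
- bush_bronze: a large part, to stay in the sieve: plain bronze bush 28 mm across, 26 mm tall, 0.07 kg; origin: centre of its underside
- roller_dark: a large part, to stay in the sieve: blackened steel roller of the same size, 33 mm across, 38 mm tall, 0.22 kg; origin: centre of its underside
- caliper: bystander, leave alone: digital caliper 230 mm long, 69 mm wide, 15 mm high, lying on the bench; origin: centre of its underside
- bolt: bystander, leave alone: steel hex bolt 86 mm long, 29 mm head, lying on the bench; origin: centre of its underside
Not all that is in view belongs to the job. Of the things like the roller_dark, leave any that is pink; of the rest the larger one is meant.

How it is judged:
On the way, in this order (a step that is already met when the one before it is completed fails the run):
1. the sieve sits flat on the pan's runners, between the lips, with the large parts in it (z of sieve in the frame of pan between 0.046 and 0.0535 m and x of sieve in the frame of pan between -0.005 and 0.005 m and y of sieve in the frame of pan between -0.03 and 0.03 m and angle between sieve's own z axis and vertical below 0.05 rad and x of roller in the frame of sieve between -0.068 and 0.068 m and y of roller in the frame of sieve between -0.093 and 0.093 m and z of roller in the frame of sieve between 0.004 and 0.06 m and x of bush_bronze in the frame of sieve between -0.068 and 0.068 m and y of bush_bronze in the frame of sieve between -0.093 and 0.093 m and z of bush_bronze in the frame of sieve between 0.004 and 0.06 m and x of roller_dark in the frame of sieve between -0.068 and 0.068 m and y of roller_dark in the frame of sieve between -0.093 and 0.093 m and z of roller_dark in the frame of sieve between 0.004 and 0.06 m), for 0.2 s.
2. with the sieve still held and on the runners, all five small nuts lie in the pan and the three large parts are in the sieve (all of step 1 and x of nut_1 in the frame of pan between -0.056 and 0.056 m and y of nut_1 in the frame of pan between -0.138 and 0.138 m and z of nut_1 in the frame of pan between -0.002 and 0.03 m and x of nut_2 in the frame of pan between -0.056 and 0.056 m and y of nut_2 in the frame of pan between -0.138 and 0.138 m and z of nut_2 in the frame of pan between -0.002 and 0.03 m and x of nut_3 in the frame of pan between -0.056 and 0.056 m and y of nut_3 in the frame of pan between -0.138 and 0.138 m and z of nut_3 in the frame of pan between -0.002 and 0.03 m and x of nut_4 in the frame of pan between -0.056 and 0.056 m and y of nut_4 in the frame of pan between -0.138 and 0.138 m and z of nut_4 in the frame of pan between -0.002 and 0.03 m and x of nut_5 in the frame of pan between -0.056 and 0.056 m and y of nut_5 in the frame of pan between -0.138 and 0.138 m and z of nut_5 in the frame of pan between -0.002 and 0.03 m and contact force between the fingers and sieve above 1 N), for 0.2 s.
At the end, for the whole second after the job is handed in: the sieve stands upright and still on the bench (underside within 6 mm of it, tilt under 0.05 rad) with the two rollers and the bronze bush in it, and all five small nuts lie in the receiver pan (inside its walls, less than 30 mm above its underside) (height (world z) of sieve below 0.006 m and angle between sieve's own z axis and vertical below 0.05 rad and linear speed of sieve below 0.01 m/s and x of nut_1 in the frame of pan between -0.056 and 0.056 m and y of nut_1 in the frame of pan between -0.138 and 0.138 m and z of nut_1 in the frame of pan between -0.002 and 0.03 m and x of nut_2 in the frame of pan between -0.056 and 0.056 m and y of nut_2 in the frame of pan between -0.138 and 0.138 m and z of nut_2 in the frame of pan between -0.002 and 0.03 m and x of nut_3 in the frame of pan between -0.056 and 0.056 m and y of nut_3 in the frame of pan between -0.138 and 0.138 m and z of nut_3 in the frame of pan between -0.002 and 0.03 m and x of nut_4 in the frame of pan between -0.056 and 0.056 m and y of nut_4 in the frame of pan between -0.138 and 0.138 m and z of nut_4 in the frame of pan between -0.002 and 0.03 m and x of nut_5 in the frame of pan between -0.056 and 0.056 m and y of nut_5 in the frame of pan between -0.138 and 0.138 m and z of nut_5 in the frame of pan between -0.002 and 0.03 m and x of roller in the frame of sieve between -0.068 and 0.068 m and y of roller in the frame of sieve between -0.093 and 0.093 m and z of roller in the frame of sieve between 0.004 and 0.06 m and x of bush_bronze in the frame of sieve between -0.068 and 0.068 m and y of bush_bronze in the frame of sieve between -0.093 and 0.093 m and z of bush_bronze in the frame of sieve between 0.004 and 0.06 m and x of roller_dark in the frame of sieve between -0.068 and 0.068 m and y of roller_dark in the frame of sieve between -0.093 and 0.093 m and z of roller_dark in the frame of sieve between 0.004 and 0.06 m); the robot touches nothing.
It fails at once if sieve pressed or rammed against the pan, its runners or its buffers with more than 35 N (contact force between sieve and pan above 35 N).
It fails at once if a bystander (caliper or bolt) pushed more than 30 mm from where it lay (distance of any of caliper, bolt from where it was at the start of the episode above 0.03 m).
It also fails if it takes over 72 s, if anything falls off the work surface, if the arm or the gripper's body presses on something with over 40 N, if the wrist force passes 120 N, or if a joint passes its speed limit or range.

## Robot

A 7-joint arm with a two-finger parallel gripper is mounted at the origin on a cart in front of the work surface, level with it; the furniture and walls round the work are solid. World frame = base frame: x ahead of the robot, y to its left, z up, the work surface at z = 0. Lengths are in m, angles in rad, forces in N, time in s.
With the tool pointing down it reaches from about 0.4 to 0.85 m from the base axis. Payload 4.4 kg.
Tool frame: the origin (TCP) lies on the centre line of the jaws, within the pads' length; the fingertips stand 11 mm ahead of it and the grasp point (between the pads) lies 8 mm behind it; z points along the fingers, x is the direction in which the jaws open and shut, and the axes are right-handed (so a half turn about z gives the same grasp; the last joint's range is limited). The gripper opens to 94 mm and grips with 3 to 60 N. Pads are 16 mm wide; open, the fingers measure 119 mm over their backs; the gripper's body (75 mm by 177 mm) begins 78 mm behind the grasp point.
Start: joints at [1.187, 0.628, 0.038, 1.517, -0.027, 0.996, -0.02], TCP at [0.203, -0.617, 0.216] pointing down, gripper open.
Joint ranges: [-3.06, 3.06], [-0.37, 2.12], [-1.25, 1.32], [0.18, 2.47], [-1.1, 4.24], [0.23, 1.98], [-2.94, 2.94]. Speed limits (rad/s): [2.57, 2.57, 3.14, 3.14, 3.14, 3.14, 3.14].

## Interface

Orientations are given as a 3x3 rotation matrix whose columns are the frame's x, y, z axes.
In Python, from rig import bot gives the robot as it stands. The module is installed in compiled form; this text tells all that it offers.
- The arm moves only by the tool step_arm, never from a script. Its argument "targets" is a list of rows, each a list of 3 entries, a list of its own where there are three numbers: the turn, a rotation vector about the world's x, y, z in degrees, then the shift along the world's x, y, z in mm, then the gripper command: -1 is fully open, 1 is shut, values between are in proportion. In form: [[[rx, ry, rz], [tx, ty, tz], jaw], ...]. A call has 1 to 20 rows; each row shifts and turns the commanded pose from where the row before left it; what a row does not reach is not made up. A row lasts 1/12 s, in which the tool goes at most 41.7 mm and 7.16 degrees, less where a joint would pass 70% of its speed; a pose out of reach is approached as far as the arm can. A call with a gripper value outside its range is refused whole. The fingers move at their own pace and stop on an object; the grip force is fixed at half the most. Time passes only in rows, so rows that do not move let the fingers close. It gives the time, the measured TCP pose, the force and the opening at its end, in the units of the state.
- bot.sense(): the state, without advancing time (a new reading comes with each control period).
- bot.capture(name): name is "side" or "top" or "wrist"; returns a dict with "img" (400x640x3 uint8, blue, green, red), "intrinsics" (3x3 intrinsics, pixels), "k1" (the pictures are not rectified: a ray, as slopes to the right and down, at radius r is drawn at 1 + k1 r^2 times it, then the intrinsics apply), "T" (4x4, takes a point from camera to world coordinates). Camera axes: x right, y down, z forward; pixel columns grow to the right and rows downward; lengths in m; the calibration is good to about 2 mm. A picture is of the moment at which its call begins. There is no depth.
- bot.close_job(): hands the job in, once; it reports no verdict.
Trained networks look in a picture, given as the dict that the camera call returned (one of the last four; its "shot" number tells which), for a name from the list of things; names that differ only in an ending like _2 or _b are one class to them, and where a whole thing is asked for, a point or a joint stands for the part that bears it (a point fixed in the world has none). Each returns a list of dicts, best first, with "confidence" (0 to 1); they miss things now and then, are a little off and sometimes report something else, mostly with a low value. They report only what shows in the picture. A call takes as long as a camera call. They do not tell look-alikes from the thing itself.
- bot.find_in(picture, query): "xy" ([column, row] as shares, 0 to 1, of the picture: columns of its width, rows of its height, amid what is visible of it).
- bot.regions_of(picture, query): "mask" (400x640 bool, what is visible of it) and "xy" ([column, row] as shares, 0 to 1, of the picture: columns of its width, rows of its height, amid what is visible of it).
- bot.mark_of(picture, query): "xy" ([column, row] as shares, 0 to 1, of the picture: columns of its width, rows of its height: a listed point, or the origin of a listed thing).
The state is a dict: "time_s": time; "joints": joint angles; "qvel": joint speeds; "effort": joint torques, N m; "ee_pos": TCP position; "orientation": TCP orientation; "force": force on the tool from outside, world axes, zero at the start; "wrist_torque": the same for the moment, N m; "gripper_width": finger opening in m.
Only numpy, scipy, OpenCV 4.12 (cv2) and the standard library are available. Lean on these libraries where they do the work, as an engineer would, in place of code of your own. Each camera call takes 0.05 s, during which the arm holds its last target.

## Working session

There is one attempt and no reset: what is moved stays moved. The work goes in short steps, Python scripts to look and compute and a tool call to move; the robot and the scene stay as the last step left them, time stands still between calls to the robot, and variables do not carry over. Pictures are saved under pics/ and viewed, and the job is handed in when it is done.

Besides the shell and the picture viewer there is one more tool, called in YAML: its name, and indented under it one key for each argument. step_arm: Moves the arm, as the interface text tells. Its arguments: {"type":"object","properties":{"targets":{"type":"array"}},"required":["targets"]}

```bash
mkdir -p pics
cat > h.py <<'E'
from rig import bot
import numpy as np, cv2
def ray(c,px):
    K=c["intrinsics"];k1=c["k1"]
    d=np.array([(px[0]-K[0,2])/K[0,0],(px[1]-K[1,2])/K[1,1]])
    u=d.copy()
    for _ in range(30): u=d/(1+k1*(u@u))
    T=np.array(c["T"]);return T[:3,3],T[:3,:3]@np.array([u[0],u[1],1])
def atz(c,px,z):
    o,d=ray(c,px);return o+d*(z-o[2])/d[2]
def proj(c,P):
    T=np.array(c["T"]);p=T[:3,:3].T@(np.array(P)-T[:3,3]);u=p[:2]/p[2];u=u*(1+c["k1"]*(u@u))
    K=c["intrinsics"];return np.array([K[0,0]*u[0]+K[0,2],K[1,1]*u[1]+K[1,2]])
def sh(d): return np.array(d["xy"])*[640,400]
E
python3 - <<'E'
from h import *
s=bot.sense()
print({k:np.round(v,3) for k,v in s.items()})
for n in ["side","top","wrist"]:
    c=bot.capture(n);cv2.imwrite(f"pics/{n}0.png",c["img"]);print(n,np.round(c["T"],3).tolist(),c["k1"],np.round(c["intrinsics"],1).tolist())
    if n!="wrist":
      for q in ["sieve","handle","mesh","pan","runners","travel_zone","roller","roller_dark","bush_bronze","nut_1","caliper","bolt"]:
        for f in ("find_in","mark_of"):
          print(n,q,f,[(np.round(sh(d)).tolist(),round(d["confidence"],2)) for d in getattr(bot,f)(c,q)][:6])
E
```

```text
{'time_s': np.float64(0.0), 'joints': array([ 1.187,  0.629,  0.038,  1.518, -0.027,  0.996, -0.02 ]), 'qvel': array([-0.   ,  0.   ,  0.   ,  0.001, -0.   ,  0.002,  0.002]), 'effort': array([ 0.0000e+00, -5.4972e+01,  1.1440e+00, -1.8663e+01, -5.2000e-02,
        2.4000e-02,  0.0000e+00]), 'ee_pos': array([ 0.203, -0.617,  0.216]), 'orientation': array([[ 0.312, -0.95 , -0.001],
       [-0.95 , -0.312,  0.002],
       [-0.002,  0.   , -1.   ]]), 'force': array([-0.413,  0.62 , -0.553]), 'wrist_torque': array([ 0.021, -0.042,  0.039]), 'gripper_width': np.float64(0.094)}
side [[0.999, -0.027, 0.027, 0.527], [-0.037, -0.523, 0.852, -0.976], [-0.009, -0.852, -0.524, 0.608], [0.0, 0.0, 0.0, 1.0]] -0.026096839526252424 [[418.1, 0.0, 310.5], [0.0, 418.1, 201.2], [0.0, 0.0, 1.0]]
side sieve find_in [([280.0, 282.0], 0.8)]
side sieve mark_of [([282.0, 283.0], 0.84), ([303.0, 267.0], 0.69)]
side handle find_in [([282.0, 285.0], 0.63)]
side handle mark_of [([282.0, 242.0], 0.74), ([283.0, 287.0], 0.32)]
side mesh find_in [([282.0, 288.0], 0.72)]
side mesh mark_of [([286.0, 281.0], 0.93)]
sid
[... 2128 characters left out ...]
, 232.0], 0.18)]
top roller_dark mark_of [([372.0, 208.0], 0.55), ([341.0, 262.0], 0.55), ([327.0, 196.0], 0.49)]
top bush_bronze find_in [([379.0, 233.0], 0.62)]
top bush_bronze mark_of [([377.0, 232.0], 0.5), ([236.0, 246.0], 0.46)]
top nut_1 find_in []
top nut_1 mark_of [([412.0, 234.0], 0.52), ([412.0, 198.0], 0.43)]
top caliper find_in [([380.0, 139.0], 0.75)]
top caliper mark_of [([401.0, 140.0], 0.97)]
top bolt find_in [([320.0, 233.0], 0.67)]
top bolt mark_of [([315.0, 232.0], 0.5)]
wrist [[0.312, -0.913, -0.262, 0.28], [-0.95, -0.3, -0.085, -0.593], [-0.001, 0.276, -0.961, 0.384], [0.0, 0.0, 0.0, 1.0]] -0.043964766278427166 [[276.8, 0.0, 319.1], [0.0, 276.8, 198.0], [0.0, 0.0, 1.0]]
```

Run:
```python
import cv2
t=cv2.imread("pics/top0.png");s=cv2.imread("pics/side0.png")
cv2.imwrite("pics/t_crop.png",cv2.resize(t[130:330,150:470],None,fx=2.5,fy=2.5,interpolation=2))
cv2.imwrite("pics/s_crop.png",cv2.resize(s[130:350,180:460],None,fx=2.6,fy=2.6,interpolation=2))
```

```text
(no output)
```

View pics/t_crop.png

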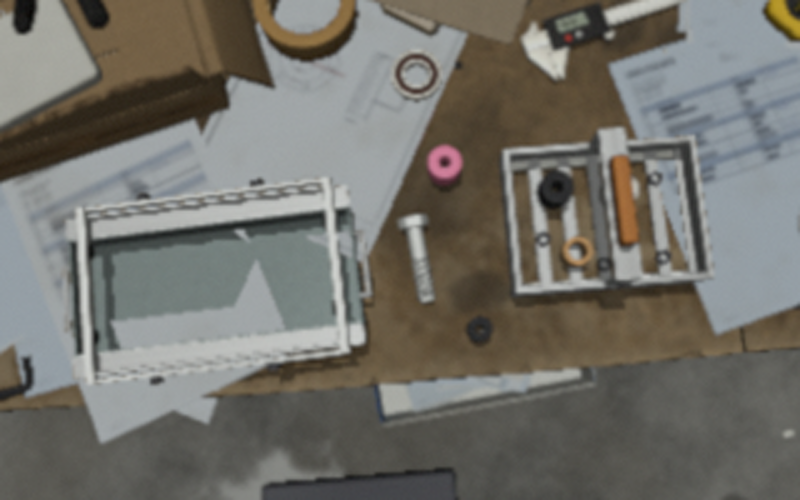

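View pics/s_crop.png

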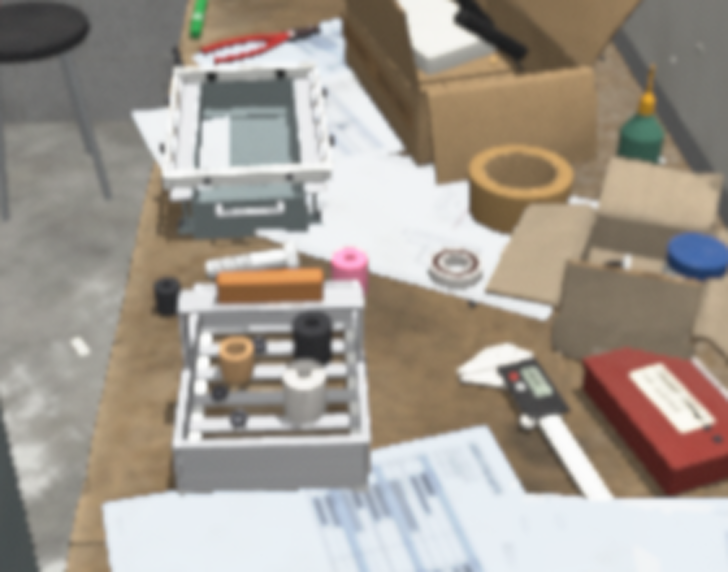

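View pics/top0.png

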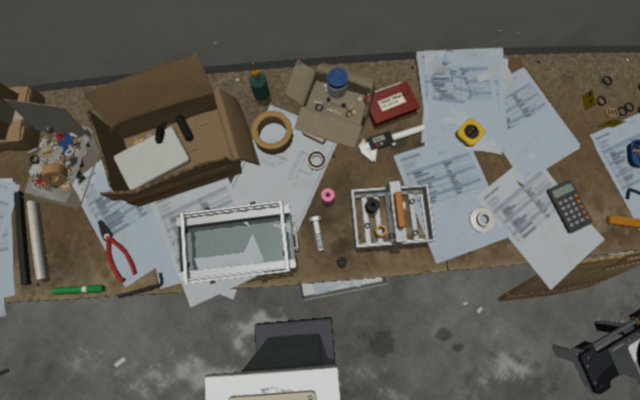

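The top view shows the sieve at about (396,217), the pan at (235,242), and the bolt at (317,232). Three things could be taken for the dark roller: the black one in the sieve (373,205), the pink one on the bench (328,196), and a small dark one on the bench (342,262). The black one in the sieve is the right one. The grip is the orange bar at about (400,210).

Run:
```python
import cv2
t=cv2.imread("pics/top0.png")
def crop(n,x0,x1,y0,y1,f):
    c=cv2.resize(t[y0:y1,x0:x1],None,fx=f,fy=f,interpolation=cv2.INTER_CUBIC)
    for x in range(x0,x1,10): cv2.putText(c,str(x),((x-x0)*f,8),0,.3,(0,255,255),1);cv2.line(c,((x-x0)*f,10),((x-x0)*f,14),(0,255,255),1)
    for y in range(y0,y1,10): cv2.putText(c,str(y),(0,(y-y0)*f+3),0,.3,(0,255,255),1);cv2.line(c,(20,(y-y0)*f),(24,(y-y0)*f),(0,255,255),1)
    cv2.imwrite(n,c)
crop("pics/sv.png",345,445,170,260,8)
crop("pics/pn.png",170,305,195,290,6)
```

```text
(no output)
```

View pics/sv.png

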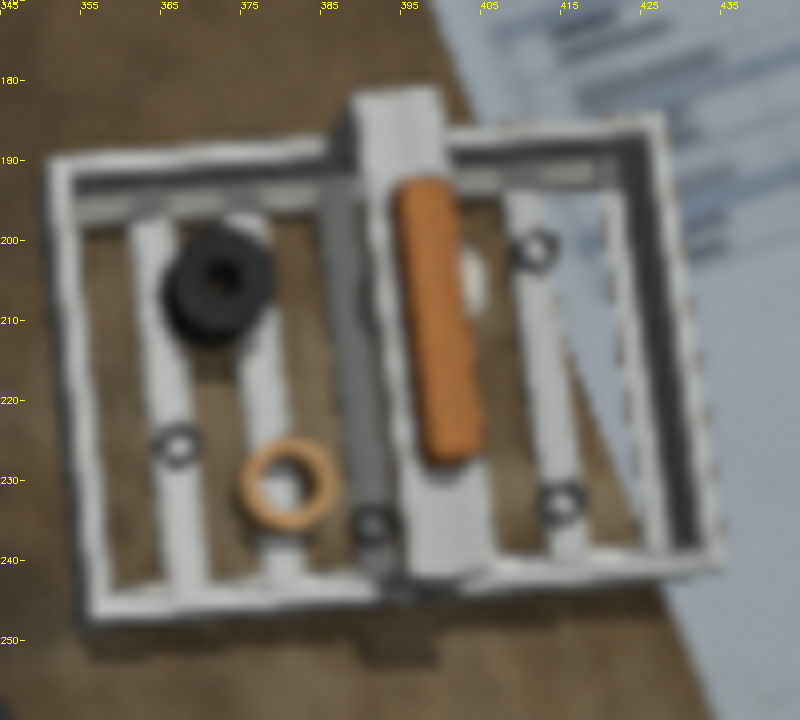

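View pics/pn.png

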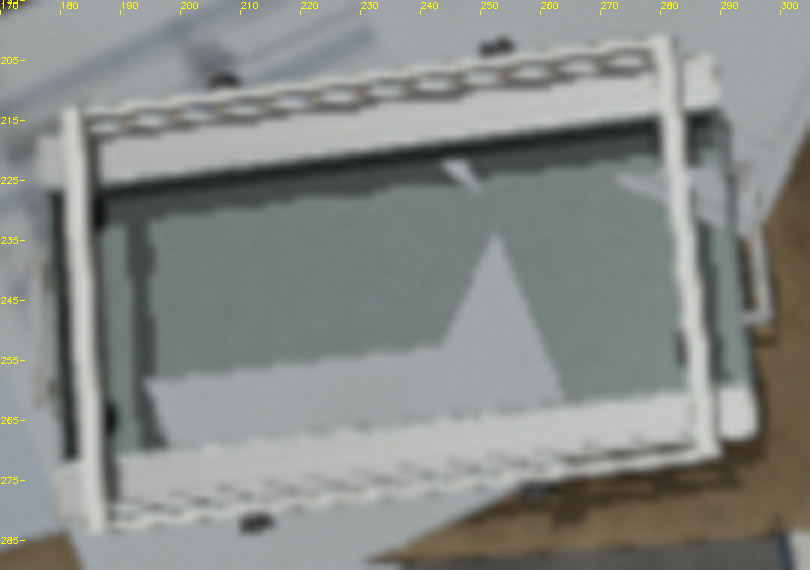

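Run:
```python
from h import *
c=bot.capture("top")
f=lambda pts,z:np.array([atz(c,np.array(p)+0.0,z) for p in pts])
S=f([(351,190),(427.5,185),(435,241),(356,247)],.053);print("sieve",np.round(S,4).tolist(),S.mean(0), [np.linalg.norm(S[i]-S[(i+1)%4]).round(4) for i in range(4)])
for i,j in ((0,1),(3,2),(0,3),(1,2)): d=S[i]-S[j];print(np.degrees(np.arctan2(d[1],d[0])).round(2))
H=f([(395,193),(401,192),(405.5,227),(399,228.5)],.131);print("grip",np.round(H,4).tolist(),H.mean(0))
R=f([(175.5,218.5),(288,204),(296,268),(181,281)],.05);print("pan",np.round(R,4).tolist(),R.mean(0),[np.linalg.norm(R[i]-R[(i+1)%4]).round(4) for i in range(4)])
R2=f([(178,227.5),(289.5,213.5),(295,259),(180,271.5)],.05);print("pan inner",np.round(R2,4).tolist(),R2.mean(0),[np.linalg.norm(R2[i]-R2[(i+1)%4]).round(4) for i in range(4)])
for A in (R,R2):
  for i,j in ((0,1),(3,2),(0,3),(1,2)): d=A[i]-A[j];print(np.degrees(np.arctan2(d[1],d[0])).round(2))
F=f([(181,212),(281,201),(289,271),(185,284)],.067);print("frame",np.round(F,4).tolist(),F.mean(0))
for q,z in (("handle",.117),("mesh",.011),("sieve",0),("pan",0),("runners",.05),("travel_zone",.059),("bolt",0),("caliper",0)):
  print(q,[(atz(c,sh(d),z).round(4),round(d["confidence"],2)) for d in bot.mark_of(c,q)])
c=bot.capture("side")
for q,z in (("handle",.117),("mesh",.011),("sieve",0),("pan",0),("runners",.05),("travel_zone",.059)):
  print(q,[(atz(c,sh(d),z).round(4),round(d["confidence"],2)) for d in bot.mark_of(c,q)])
```

```text
sieve [[0.5624, -0.2267, 0.053], [0.5599, -0.4147, 0.053], [0.423, -0.4133, 0.053], [0.425, -0.2248, 0.053]] [ 0.49255323 -0.31989101  0.053     ] [np.float64(0.188), np.float64(0.1368), np.float64(0.1884), np.float64(0.1374)]
89.23
89.41
-0.79
-0.59
grip [[0.5302, -0.3139, 0.131], [0.5314, -0.3274, 0.131], [0.4536, -0.3273, 0.131], [0.4516, -0.3128, 0.131]] [ 0.49168792 -0.3203702   0.131     ]
pan [[0.5271, 0.2013, 0.05], [0.5409, -0.0725, 0.05], [0.388, -0.0812, 0.05], [0.378, 0.1894, 0.05]] [0.45849164 0.05923753 0.05      ] [np.float64(0.2742), np.float64(0.1531), np.float64(0.2708), np.float64(0.1495)]
pan inner [[0.5047, 0.1952, 0.05], [0.5175, -0.0746, 0.05], [0.4089, -0.0803, 0.05], [0.4001, 0.1914, 0.05]] [0.45779618 0.05793109 0.05      ] [np.float64(0.2702), np.float64(0.1087), np.float64(0.2719), np.float64(0.1046)]
92.88
92.12
4.57
3.24
92.71
91.85
2.09
3.0
frame [[0.5385, 0.1814, 0.067], [0.546, -0.0576, 0.067], [0.3822, -0.0658, 0.067], [0.3705, 0.1739, 0.067]] [0.45928699 0.05797224 0.067     ]
handle [(array([ 0.4961, -0.3182,  0.117 ]), 0.58), (array([0.4509, 0.0396, 0.117 ]), 0.3)]
mesh [(array([ 0.4983, -0.3284,  0.011 ]), 0.72)]
sieve [(array([ 0.4939, -0.319 ,  0.    ]), 0.82)]
pan [(array([0.454 , 0.0691, 0.    ]), 0.59)]
runners []
travel_zone [(array([0.4624, 0.0548, 0.059 ]), 0.91)]
bolt [(array([ 0.4797, -0.138 ,  0.    ]), 0.68)]
caliper [(array([ 0.6978, -0.3774,  0.    ]), 0.67)]
handle [(array([ 0.496 , -0.3276,  0.117 ]), 0.59)]
mesh [(array([ 0.4938, -0.3181,  0.011 ]), 0.67)]
sieve [(array([ 0.4892, -0.3291,  0.    ]), 0.94), (array([0.4577, 0.1579, 0.    ]), 0.65)]
pan [(array([0.4595, 0.0609, 0.    ]), 0.86)]
runners [(array([0.4596, 0.0702, 0.05  ]), 0.88), (array([ 0.5262, -0.3233,  0.05  ]), 0.36)]
travel_zone [(array([0.4651, 0.069 , 0.059 ]), 0.79), (array([ 0.5264, -0.3406,  0.059 ]), 0.69)]
```

step_arm:
  targets:
    - [[0,0,-1.35],[10,10,0],-1]
    - [[0,0,-1.35],[20.6,21.2,0],-1]
    - [[0,0,-1.35],[20.6,21.2,0],-1]
    - [[0,0,-1.35],[20.6,21.2,0],-1]
    - [[0,0,-1.35],[20.6,21.2,0],-1]
    - [[0,0,-1.35],[20.6,21.2,0],-1]
    - [[0,0,-1.35],[20.6,21.2,0],-1]
    - [[0,0,-1.35],[20.6,21.2,0],-1]
    - [[0,0,-1.35],[20.6,21.2,0],-1]
    - [[0,0,-1.35],[20.6,21.2,0],-1]
    - [[0,0,-1.35],[20.6,21.2,0],-1]
    - [[0,0,-1.35],[20.6,21.2,0],-1]
    - [[0,0,-1.35],[20.6,21.2,0],-1]
    - [[0,0,-1.35],[20.6,21.2,0],-1]
    - [[0,0,0],[11,11,0],-1]
    - [[0,0,0],[0,0,0],-1]
    - [[0,0,0],[0,0,0],-1]

```text
time_s: 4.77
ee_pos: [0.4922, -0.3205, 0.2164]
orientation: [[-0.01, -1.0, -0.0], [-1.0, 0.01, -0.0], [0.0, 0.0, -1.0]]
force: [-0.1, -1.5, 0.4]
gripper_width: 0.0935
```

Run:
```python
from h import *
s=bot.sense();print(s["time_s"],s["ee_pos"].round(4),s["orientation"].round(4).tolist(),s["force"].round(2))
c=bot.capture("wrist");cv2.imwrite("pics/w1.png",c["img"])
for q,z in (("handle",.117),("mesh",.011)):
  print(q,[(sh(d),atz(c,sh(d),z).round(4),round(d["confidence"],2)) for d in bot.mark_of(c,q)])
```

```text
4.7667 [ 0.4922 -0.3205  0.2164] [[-0.01, -0.9999, -0.0003], [-0.9999, 0.01, -0.0003], [0.0003, 0.0003, -1.0]] [-0.11 -1.55  0.36]
handle [(array([320.704, 200.08 ]), array([ 0.4941, -0.3227,  0.117 ]), 0.95), (array([317.184, 175.08 ]), array([ 0.5196, -0.3195,  0.117 ]), 0.26)]
mesh []
```

View pics/w1.png

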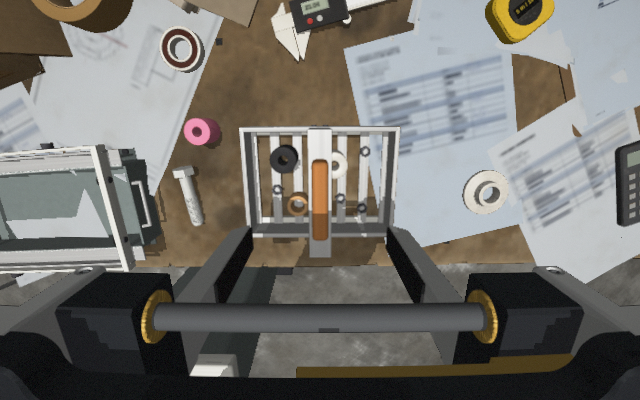

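step_arm:
  targets:
    - [[0,0,0],[0,-1.5,-10],-1]
    - [[0,0,0],[0,0,-20],-1]
    - [[0,0,0],[0,0,-20],-1]
    - [[0,0,0],[0,0,-20],-1]
    - [[0,0,0],[0,0,-15],-1]
    - [[0,0,0],[0,0,-7],-1]
    - [[0,0,0],[0,0,-5],-1]
    - [[0,0,0],[0,0,0],-1]
    - [[0,0,0],[0,0,0],1]
    - [[0,0,0],[0,0,0],1]
    - [[0,0,0],[0,0,0],1]
    - [[0,0,0],[0,0,0],1]
    - [[0,0,0],[0,0,0],1]
    - [[0,0,0],[0,0,0],1]
    - [[0,0,0],[0,0,0],1]
    - [[0,0,0],[0,0,0],1]

```text
time_s: 6.25
ee_pos: [0.492, -0.3223, 0.1196]
orientation: [[-0.012, -1.0, 0.0], [-1.0, 0.012, -0.0], [0.0, -0.0, -1.0]]
force: [0.7, -1.1, 0.1]
gripper_width: 0.0438
```

step_arm:
  targets:
    - [[0,0,0],[0,0,0],1]
    - [[0,0,0],[0,0,0],1]
    - [[0,0,0],[0,0,0],1]
    - [[0,0,0],[0,0,0],1]
    - [[0,0,0],[0,0,0],1]
    - [[0,0,0],[0,0,0],1]
    - [[0,0,0],[0,0,0],1]

```text
time_s: 6.83
ee_pos: [0.4923, -0.3218, 0.1201]
orientation: [[-0.011, -1.0, 0.001], [-1.0, 0.011, 0.0], [-0.0, -0.001, -1.0]]
force: [-0.7, 1.8, 6.2]
gripper_width: 0.016
```

Run:
```python
from h import *
s=bot.sense();print(s["time_s"],s["ee_pos"].round(4),s["force"].round(2),s["gripper_width"])
c=bot.capture("wrist");cv2.imwrite("pics/w2.png",c["img"])
```

```text
6.8333 [ 0.4923 -0.3218  0.1201] [-0.72  1.81  6.19] 0.016004890079468512
```

View pics/w2.png

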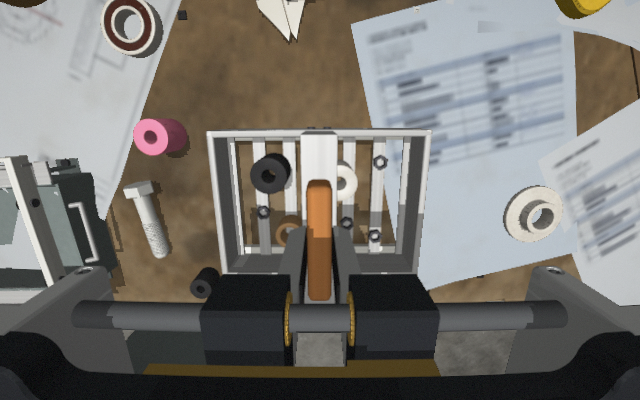

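step_arm:
  targets:
    - [[0,0,0],[0,0,1],1]
    - [[0,0,0],[0,0,2],1]
    - [[0,0,0],[0,0,4],1]
    - [[0,0,0],[0,0,7],1]
    - [[0,0,0],[0,0,10],1]
    - [[0,0,0],[0,0,13],1]
    - [[0,0,0],[0,0,14],1]
    - [[0,0,0],[0,0,14],1]
    - [[0,0,0],[0,0,12],1]
    - [[0,0,0],[0,0,8],1]
    - [[0,0,0],[0,0,4],1]
    - [[0,0,0],[0,0,1],1]
    - [[0,0,0],[0,0,0],1]

```text
time_s: 7.97
ee_pos: [0.4917, -0.3222, 0.2094]
orientation: [[-0.012, -1.0, -0.0], [-1.0, 0.012, 0.0], [-0.0, 0.0, -1.0]]
force: [-0.1, 0.7, -7.8]
gripper_width: 0.0158
```

Run:
```python
from h import *
s=bot.sense();print(s["time_s"],s["ee_pos"].round(4),s["orientation"].round(4).tolist(),s["force"].round(2),s["wrist_torque"].round(3),s["gripper_width"])
c=bot.capture("side");cv2.imwrite("pics/s3.png",cv2.resize(c["img"][130:350,180:460],None,fx=2.6,fy=2.6))
```

```text
7.9667 [ 0.4917 -0.3222  0.2094] [[-0.0121, -0.9999, -0.0003], [-0.9999, 0.0121, 0.0002], [-0.0002, 0.0003, -1.0]] [-0.07  0.68 -7.8 ] [-0.058  0.075 -0.023] 0.015771256792801603
```

View pics/s3.png

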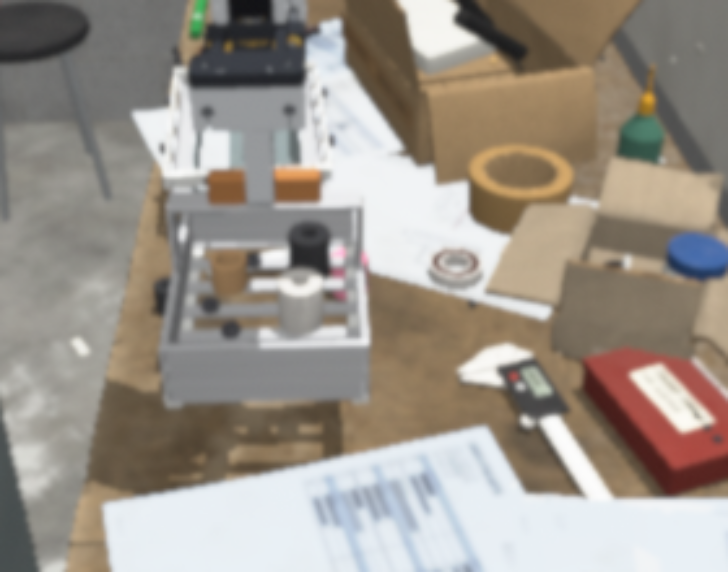

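step_arm:
  targets:
    - [[0,0,0.155],[-1.7,3,0],1]
    - [[0,0,0.155],[-1.7,7,0],1]
    - [[0,0,0.155],[-1.7,11,0],1]
    - [[0,0,0.155],[-1.7,15,0],1]
    - [[0,0,0.155],[-1.7,19,0],1]
    - [[0,0,0.155],[-1.7,23,0],1]
    - [[0,0,0.155],[-1.7,28,0],1]
    - [[0,0,0.155],[-1.7,28,0],1]
    - [[0,0,0.155],[-1.7,28,0],1]
    - [[0,0,0.155],[-1.7,28,0],1]
    - [[0,0,0.155],[-1.7,28,0],1]
    - [[0,0,0.155],[-1.7,28,0],1]
    - [[0,0,0.155],[-1.7,28,0],1]
    - [[0,0,0.155],[-1.7,28,0],1]
    - [[0,0,0.155],[-1.7,23,0],1]
    - [[0,0,0.155],[-1.7,19,0],1]
    - [[0,0,0.155],[-1.7,15,0],1]
    - [[0,0,0.155],[-1.7,11,0],1]
    - [[0,0,0.155],[-1.7,7,0],1]
    - [[0,0,0.155],[-1.7,3,0],1]

```text
time_s: 9.68
ee_pos: [0.4573, 0.0592, 0.2096]
orientation: [[0.044, -0.999, -0.0], [-0.999, -0.044, 0.001], [-0.001, -0.0, -1.0]]
force: [1.1, -0.2, -8.1]
gripper_width: 0.0158
```

step_arm:
  targets:
    - [[0,0,0],[0,0,0],1]
    - [[0,0,0],[0,0,0],1]
    - [[0,0,0],[0,0,0],1]

```text
time_s: 9.93
ee_pos: [0.458, 0.0565, 0.2095]
orientation: [[0.04, -0.999, 0.0], [-0.999, -0.04, -0.001], [0.001, -0.0, -1.0]]
force: [1.0, -0.5, -8.2]
gripper_width: 0.0154
```

```bash
cat >> h.py <<'E'
def crop(img,n,x0,x1,y0,y1,f):
    c=cv2.resize(img[y0:y1,x0:x1],None,fx=f,fy=f,interpolation=cv2.INTER_CUBIC)
    for x in range(x0,x1,10): cv2.putText(c,str(x),((x-x0)*f,8),0,.3,(0,255,255),1);cv2.line(c,((x-x0)*f,10),((x-x0)*f,14),(0,255,255),1)
    for y in range(y0,y1,10): cv2.putText(c,str(y),(0,(y-y0)*f+3),0,.3,(0,255,255),1);cv2.line(c,(20,(y-y0)*f),(24,(y-y0)*f),(0,255,255),1)
    cv2.imwrite(n,c)
def st():
    s=bot.sense();print(round(s["time_s"],2),s["ee_pos"].round(4),s["orientation"].round(4).tolist(),s["force"].round(2),s["wrist_torque"].round(3),s["gripper_width"].round(4))
E
python3 - <<'E'
from h import *
st()
c=bot.capture("top");crop(c["img"],"pics/t4.png",165,310,180,295,5)
c=bot.capture("side");crop(c["img"],"pics/s4.png",220,340,90,230,5)
c=bot.capture("wrist");cv2.imwrite("pics/w4.png",c["img"])
E
```

```text
Traceback (most recent call last):
  File "h.py", line 21, in st
    s=bot.sense();print(round(s["time_s"],2),s["ee_pos"].round(4),s["orientation"].round(4).tolist(),s["force"].round(2),s["wrist_torque"].round(3),s["gripper_width"].round(4))
                                                                                                                                                    ^^^^^^^^^^^^^^^^^^^^^^^^
AttributeError: 'float' object has no attribute 'round'
```

```bash
sed -i 's/s\["gripper_width"\].round(4)/round(float(s["gripper_width"]),4)/' h.py
python3 - <<'E'
from h import *
st()
c=bot.capture("top");crop(c["img"],"pics/t4.png",165,310,180,295,5)
c=bot.capture("side");crop(c["img"],"pics/s4.png",220,340,90,230,5)
c=bot.capture("wrist");cv2.imwrite("pics/w4.png",c["img"])
E
```

```text
9.93 [0.458  0.0565 0.2095] [[0.0402, -0.9992, 0.0002], [-0.9992, -0.0402, -0.0006], [0.0006, -0.0001, -1.0]] [ 1.02 -0.5  -8.16] [-0.083  0.142 -0.018] 0.0154
```

View pics/t4.png

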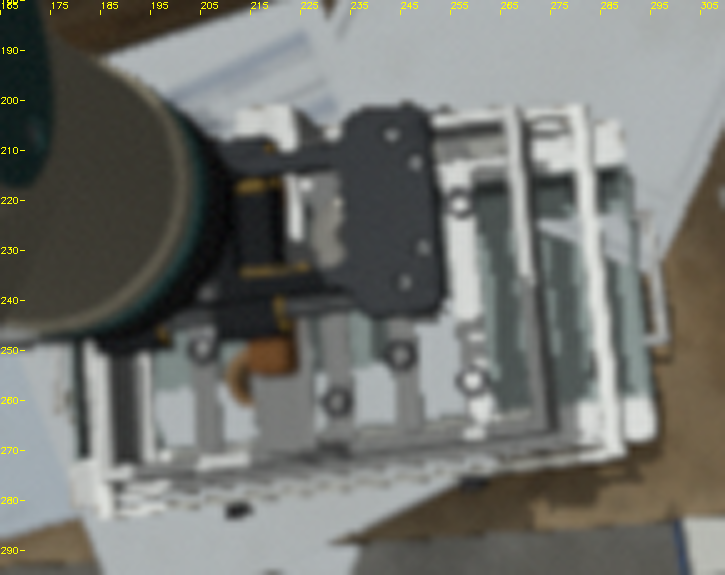

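View pics/s4.png

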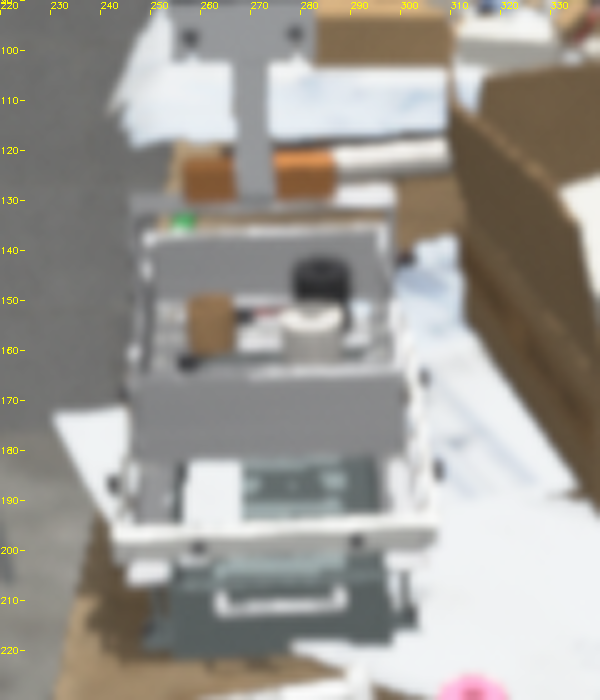

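View pics/w4.png

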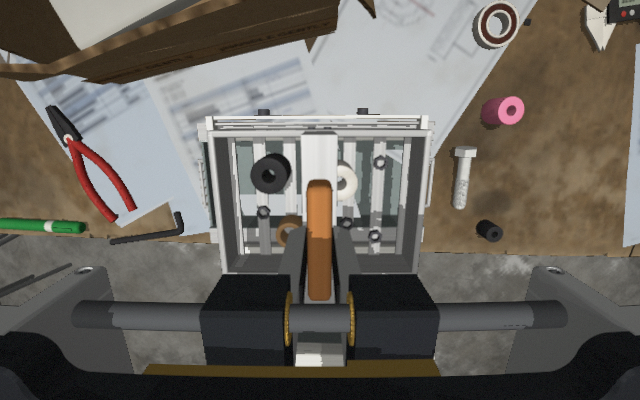

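```bash
cat > ov.py <<'E'
from h import *
def pose(x,y,z,a):
    a=np.radians(a);T=np.eye(4);T[:3,:3]=[[np.cos(a),-np.sin(a),0],[np.sin(a),np.cos(a),0],[0,0,1]];T[:3,3]=[x,y,z];return T
def seg(img,c,T,a,b,col,o,f):
    pts=[proj(c,(T@np.append(np.array(a)+(np.array(b)-a)*t,1))[:3]) for t in np.linspace(0,1,15)]
    pts=np.array([(p-o+0.5)*f for p in pts]);cv2.polylines(img,[np.int32(pts*8)],False,col,1,cv2.LINE_AA,3)
def overlay(c,n,box,f,pan,sv):
    x0,x1,y0,y1=box;o=np.array([x0,y0]);im=cv2.resize(c["img"][y0:y1,x0:x1],None,fx=f,fy=f,interpolation=cv2.INTER_CUBIC)
    for s in (-1,1):
        for x in (54,76): seg(im,c,pan,np.array([s*x,-138,50])/1e3,np.array([s*x,138,50])/1e3,(0,255,0),o,f)
        seg(im,c,pan,np.array([-76,s*138,50])/1e3,np.array([76,s*138,50])/1e3,(0,255,0),o,f)
        for z in (0,53):
          seg(im,c,sv,np.array([-70,s*95,z])/1e3,np.array([70,s*95,z])/1e3,(0,0,255),o,f)
          seg(im,c,sv,np.array([s*70,-95,z])/1e3,np.array([s*70,95,z])/1e3,(0,0,255),o,f)
    cv2.imwrite(n,im)
E
python3 - <<'E'
from ov import *
pan=pose(.458,.058,0,2.35);sv=pose(.458,.0565,.0895,2.3)
for n,b,f in (("top",(165,310,180,295),5),("side",(220,340,90,230),5),("wrist",(180,450,90,290),3)):
    overlay(bot.capture(n),f"pics/o5{n}.png",b,f,pan,sv)
E
```

```text
(no output)
```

View pics/o5top.png

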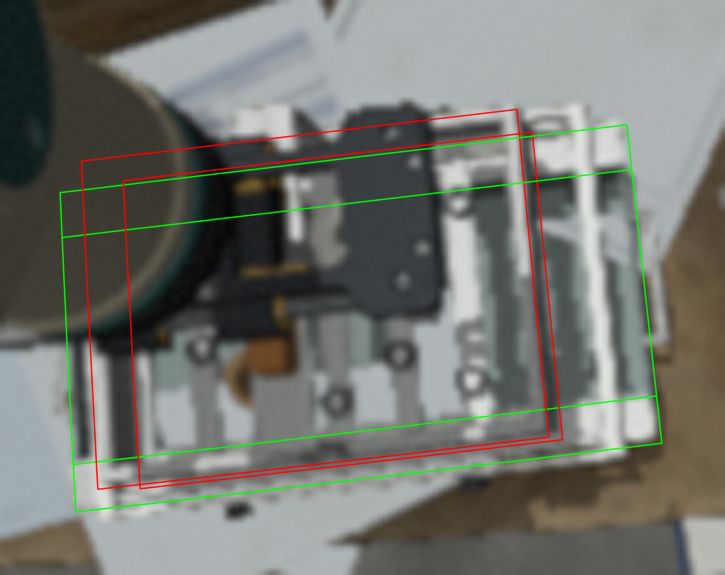

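View pics/o5side.png

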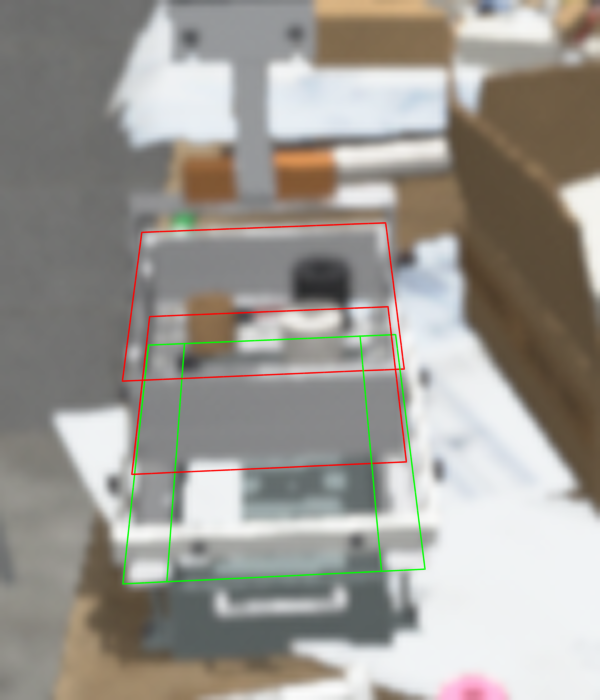

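View pics/o5wrist.png

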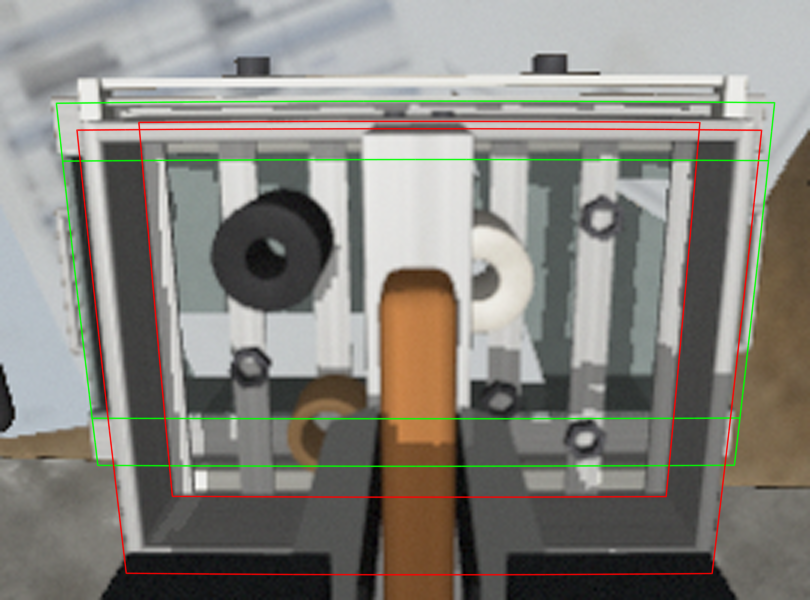

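step_arm:
  targets:
    - [[0,0,0],[0,1,-2],1]
    - [[0,0,0],[0,0,-5],1]
    - [[0,0,0],[0,0,-6],1]
    - [[0,0,0],[0,0,-6],1]
    - [[0,0,0],[0,0,-4],1]
    - [[0,0,0],[0,0,-2],1]
    - [[0,0,0],[0,0,-1],1]
    - [[0,0,0],[0,0,0],1]

```text
time_s: 10.9
ee_pos: [0.4579, 0.0586, 0.1832]
orientation: [[0.042, -0.999, -0.0], [-0.999, -0.042, -0.0], [0.0, 0.0, -1.0]]
force: [-0.1, 0.2, -8.1]
gripper_width: 0.0157
```

Run:
```python
from ov import *
st()
pan=pose(.458,.058,0,2.35);sv=pose(.458,.0575,.0635,2.3)
for n,b,f in (("top",(165,310,180,295),5),("side",(220,340,90,230),5)):
    c=bot.capture(n);crop(c["img"],f"pics/o6{n}.png",*b,f)
```

```text
10.9 [0.4579 0.0586 0.1832] [[0.042, -0.9991, -0.0004], [-0.9991, -0.042, -0.0001], [0.0001, 0.0004, -1.0]] [-0.1   0.2  -8.08] [-0.067  0.113 -0.009] 0.0157
```

View pics/o6top.png

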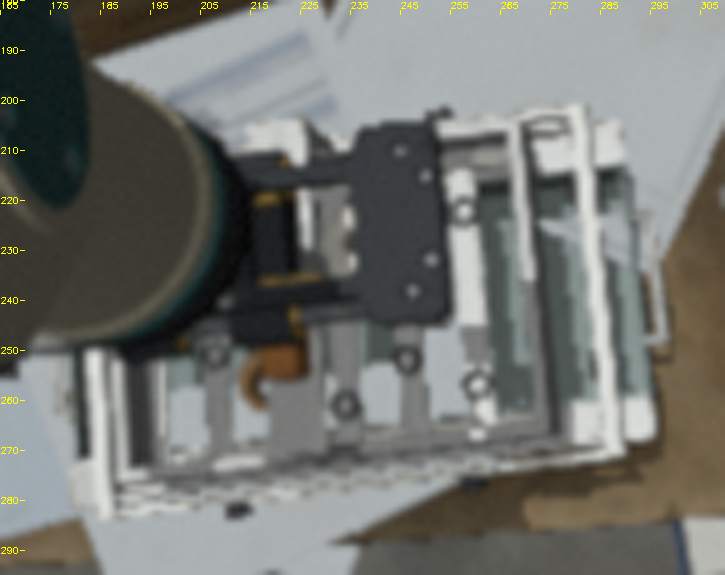

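View pics/o6side.png

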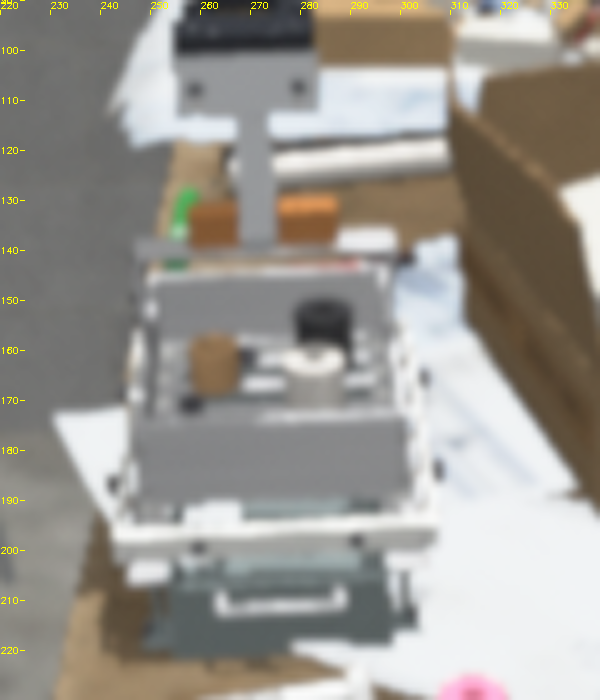

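step_arm:
  targets:
    - [[0,0,0],[0,0,-1],1]
    - [[0,0,0],[0,0,-1],1]
    - [[0,0,0],[0,0,-1],1]
    - [[0,0,0],[0,0,-1],1]
    - [[0,0,0],[0,0,0],1]

```text
time_s: 11.42
ee_pos: [0.4578, 0.0586, 0.1793]
orientation: [[0.042, -0.999, -0.0], [-0.999, -0.042, -0.0], [0.0, 0.0, -1.0]]
force: [-0.1, 0.2, -8.9]
gripper_width: 0.0157
```

step_arm:
  targets:
    - [[0,0,0],[0,0,-1],1]
    - [[0,0,0],[0,0,-1],1]
    - [[0,0,0],[0,0,-1],1]
    - [[0,0,0],[0,0,0],1]

```text
time_s: 11.75
ee_pos: [0.4578, 0.0586, 0.1763]
orientation: [[0.042, -0.999, -0.0], [-0.999, -0.042, -0.0], [0.0, 0.0, -1.0]]
force: [-0.6, -1.0, -8.6]
gripper_width: 0.016
```

step_arm:
  targets:
    - [[0,0,0],[0,0,-1],1]
    - [[0,0,0],[0,0,-1],1]
    - [[0,0,0],[0,0,-1],1]
    - [[0,0,0],[0,0,-0.5],1]
    - [[0,0,0],[0,0,0],1]

```text
time_s: 12.17
ee_pos: [0.4578, 0.0586, 0.1728]
orientation: [[0.042, -0.999, -0.0], [-0.999, -0.042, -0.0], [0.0, 0.0, -1.0]]
force: [0.1, 0.5, -8.5]
gripper_width: 0.0159
```

step_arm:
  targets:
    - [[0,0,0],[0,0,-0.5],1]
    - [[0,0,0],[0,0,-0.5],1]
    - [[0,0,0],[0,0,0],1]

```text
time_s: 12.42
ee_pos: [0.4579, 0.0586, 0.1719]
orientation: [[0.042, -0.999, -0.0], [-0.999, -0.042, -0.0], [0.0, 0.0, -1.0]]
force: [0.1, 0.1, -8.0]
gripper_width: 0.0157
```

step_arm:
  targets:
    - [[0,0,0],[0,0,-0.5],1]
    - [[0,0,0],[0,0,0],1]

```text
time_s: 12.58
ee_pos: [0.458, 0.0586, 0.1715]
orientation: [[0.042, -0.999, 0.0], [-0.999, -0.042, 0.0], [0.0, -0.0, -1.0]]
force: [-0.4, -0.1, -8.4]
gripper_width: 0.016
```

step_arm:
  targets:
    - [[0,0,0],[0,0,-0.5],1]
    - [[0,0,0],[0,0,0],1]

```text
time_s: 12.75
ee_pos: [0.4579, 0.0586, 0.1709]
orientation: [[0.042, -0.999, -0.0], [-0.999, -0.042, -0.0], [0.0, 0.0, -1.0]]
force: [0.1, -0.7, -8.5]
gripper_width: 0.0156
```

step_arm:
  targets:
    - [[0,0,0],[0,0,-0.4],1]
    - [[0,0,0],[0,0,0],1]

```text
time_s: 12.92
ee_pos: [0.4579, 0.0586, 0.1705]
orientation: [[0.042, -0.999, 0.0], [-0.999, -0.042, -0.0], [0.0, -0.0, -1.0]]
force: [0.3, 0.3, -8.3]
gripper_width: 0.0159
```

step_arm:
  targets:
    - [[0,0,0],[0,0,-0.3],1]
    - [[0,0,0],[0,0,0],1]

```text
time_s: 13.08
ee_pos: [0.458, 0.0586, 0.1703]
orientation: [[0.042, -0.999, 0.0], [-0.999, -0.042, -0.0], [0.0, -0.0, -1.0]]
force: [-0.4, -0.1, -6.3]
gripper_width: 0.0156
```

step_arm:
  targets:
    - [[0,0,0],[0,0,-0.2],1]
    - [[0,0,0],[0,0,0],1]

```text
time_s: 13.25
ee_pos: [0.4579, 0.0585, 0.1702]
orientation: [[0.042, -0.999, 0.0], [-0.999, -0.042, -0.0], [0.0, -0.0, -1.0]]
force: [-1.2, -0.4, -5.0]
gripper_width: 0.0156
```

step_arm:
  targets:
    - [[0,0,0],[0,0,-0.1],1]
    - [[0,0,0],[0,0,0],1]

```text
time_s: 13.42
ee_pos: [0.4578, 0.0585, 0.1702]
orientation: [[0.042, -0.999, -0.0], [-0.999, -0.042, -0.0], [0.0, 0.0, -1.0]]
force: [-2.5, -1.0, -2.8]
gripper_width: 0.0161
```

step_arm:
  targets:
    - [[0,0,0],[0,1,0],1]
    - [[0,0,0],[0,1,0],1]
    - [[0,0,0],[-0.1,1,0],1]
    - [[0,0,0],[0,1,0],1]
    - [[0,0,0],[-0.1,1,0],1]
    - [[0,0,0],[0,0,0],1]

```text
time_s: 13.92
ee_pos: [0.4584, 0.0638, 0.1701]
orientation: [[0.042, -0.999, 0.001], [-0.999, -0.042, 0.0], [-0.0, -0.001, -1.0]]
force: [0.8, -2.2, -3.1]
gripper_width: 0.0156
```

step_arm:
  targets:
    - [[0,0,0],[0,1,0],1]
    - [[0,0,0],[-0.1,1,0],1]
    - [[0,0,0],[0,1,0],1]
    - [[0,0,0],[0,0,0],1]

```text
time_s: 14.25
ee_pos: [0.458, 0.0667, 0.1701]
orientation: [[0.042, -0.999, 0.001], [-0.999, -0.042, 0.0], [0.0, -0.001, -1.0]]
force: [-0.2, -3.6, 0.0]
gripper_width: 0.0156
```

step_arm:
  targets:
    - [[0,0,0],[0,1,0.15],1]
    - [[0,0,0],[-0.1,1,0],1]
    - [[0,0,0],[0,0,0],1]

```text
time_s: 14.5
ee_pos: [0.4576, 0.069, 0.1701]
orientation: [[0.042, -0.999, 0.0], [-0.999, -0.042, 0.0], [-0.0, -0.0, -1.0]]
force: [1.3, -3.1, -1.3]
gripper_width: 0.0158
```

step_arm:
  targets:
    - [[0,0,0],[0,1,0],1]
    - [[0,0,0],[-0.1,1,0],1]
    - [[0,0,0],[0,0,0],1]

```text
time_s: 14.75
ee_pos: [0.4574, 0.0708, 0.1701]
orientation: [[0.042, -0.999, -0.0], [-0.999, -0.042, 0.0], [-0.0, 0.0, -1.0]]
force: [0.3, -4.4, -0.3]
gripper_width: 0.0159
```

step_arm:
  targets:
    - [[0,0,0],[0,1,0],1]
    - [[0,0,0],[0,0,0],1]

```text
time_s: 14.92
ee_pos: [0.4574, 0.0717, 0.1702]
orientation: [[0.042, -0.999, -0.0], [-0.999, -0.042, -0.0], [0.0, 0.0, -1.0]]
force: [0.9, -3.6, -1.2]
gripper_width: 0.0155
```

step_arm:
  targets:
    - [[0,0,0],[0,1,0.1],1]
    - [[0,0,0],[0,0,0],1]

```text
time_s: 15.08
ee_pos: [0.4573, 0.073, 0.1702]
orientation: [[0.042, -0.999, -0.0], [-0.999, -0.042, 0.0], [-0.0, 0.0, -1.0]]
force: [0.7, -3.7, -2.1]
gripper_width: 0.0159
```

step_arm:
  targets:
    - [[0,0,0],[-0.1,1,0],1]
    - [[0,0,0],[0,0,0],1]

```text
time_s: 15.25
ee_pos: [0.4572, 0.074, 0.1702]
orientation: [[0.042, -0.999, -0.0], [-0.999, -0.042, 0.0], [-0.0, 0.0, -1.0]]
force: [-0.3, -2.9, -2.1]
gripper_width: 0.0159
```

step_arm:
  targets:
    - [[0,0,0],[0,1,0],1]
    - [[0,0,0],[0,0,0],1]

```text
time_s: 15.42
ee_pos: [0.4572, 0.0749, 0.1702]
orientation: [[0.042, -0.999, -0.0], [-0.999, -0.042, 0.0], [-0.0, 0.0, -1.0]]
force: [0.8, -3.0, -2.3]
gripper_width: 0.0157
```

step_arm:
  targets:
    - [[0,0,0],[0,1,0.1],1]
    - [[0,0,0],[-0.1,1,0],1]
    - [[0,0,0],[0,0,0],1]

```text
time_s: 15.67
ee_pos: [0.4573, 0.0754, 0.1704]
orientation: [[0.042, -0.999, 0.0], [-0.999, -0.042, -0.002], [0.002, -0.0, -1.0]]
force: [-0.1, -6.6, -1.2]
gripper_width: 0.0156
```

step_arm:
  targets:
    - [[0,0,0],[0,1,0],1]
    - [[0,0,0],[0,0,0],1]

```text
time_s: 15.83
ee_pos: [0.4574, 0.0756, 0.1705]
orientation: [[0.041, -0.999, 0.0], [-0.999, -0.041, -0.003], [0.003, -0.0, -1.0]]
force: [-0.2, -8.2, 1.8]
gripper_width: 0.016
```

step_arm:
  targets:
    - [[0,0,0],[0,1,0],1]
    - [[0,0,0],[0,0,0],1]

```text
time_s: 16.0
ee_pos: [0.4574, 0.0758, 0.1707]
orientation: [[0.041, -0.999, 0.0], [-0.999, -0.041, -0.003], [0.003, -0.0, -1.0]]
force: [0.9, -9.8, 3.1]
gripper_width: 0.0158
```

step_arm:
  targets:
    - [[0,0,0],[0,-2,0],1]
    - [[0,0,0],[0.1,-3,0],1]
    - [[0,0,0],[0.1,-3,0],1]
    - [[0,0,0],[0,-3,0],1]
    - [[0,0,0],[0,0,0],1]

```text
time_s: 16.42
ee_pos: [0.4572, 0.068, 0.1702]
orientation: [[0.042, -0.999, -0.0], [-0.999, -0.042, 0.001], [-0.001, 0.0, -1.0]]
force: [-0.2, 1.0, -5.1]
gripper_width: 0.0157
```

step_arm:
  targets:
    - [[0,0,0],[0.1,-3,0],1]
    - [[0,0,0],[0.1,-3,0],1]
    - [[0,0,0],[0.2,-3,0],1]
    - [[0,0,0],[0.1,-3,0],1]
    - [[0,0,0],[0.1,-3,0],1]
    - [[0,0,0],[0,-2,0],1]
    - [[0,0,0],[0,0,0],1]

```text
time_s: 17.0
ee_pos: [0.4578, 0.0497, 0.1702]
orientation: [[0.041, -0.999, -0.001], [-0.999, -0.041, -0.001], [0.001, 0.001, -1.0]]
force: [-1.0, -0.6, -4.7]
gripper_width: 0.0154
```

step_arm:
  targets:
    - [[0,0,0],[0,-1.5,0],1]
    - [[0,0,0],[0.1,-1.5,0],1]
    - [[0,0,0],[0,-1,0],1]
    - [[0,0,0],[0,0,0],1]

```text
time_s: 17.33
ee_pos: [0.458, 0.0463, 0.1703]
orientation: [[0.042, -0.999, -0.0], [-0.999, -0.042, -0.0], [0.0, 0.0, -1.0]]
force: [0.8, 0.5, -5.2]
gripper_width: 0.0158
```

step_arm:
  targets:
    - [[0,0,0],[0,-1,0],1]
    - [[0,0,0],[0.1,-1,0],1]
    - [[0,0,0],[0,0,0],1]

```text
time_s: 17.58
ee_pos: [0.4581, 0.0444, 0.1703]
orientation: [[0.042, -0.999, -0.0], [-0.999, -0.042, -0.0], [0.0, 0.0, -1.0]]
force: [-1.0, 0.5, -7.1]
gripper_width: 0.0158
```

step_arm:
  targets:
    - [[0,0,0],[0,-1,0],1]
    - [[0,0,0],[0,0,0],1]

```text
time_s: 17.75
ee_pos: [0.4582, 0.0434, 0.1703]
orientation: [[0.042, -0.999, -0.0], [-0.999, -0.042, -0.0], [0.0, 0.0, -1.0]]
force: [-0.2, 0.0, -6.5]
gripper_width: 0.0159
```

step_arm:
  targets:
    - [[0,0,0],[0,-1,0],1]
    - [[0,0,0],[0,0,0],1]

```text
time_s: 17.92
ee_pos: [0.4582, 0.043, 0.1703]
orientation: [[0.042, -0.999, -0.0], [-0.999, -0.042, 0.001], [-0.001, 0.0, -1.0]]
force: [0.7, 1.3, -7.5]
gripper_width: 0.0155
```

step_arm:
  targets:
    - [[0,0,0],[-0.2,4,-0.1],1]
    - [[0,0,0],[-0.2,6,0],1]
    - [[0,0,0],[-0.2,5,0],1]
    - [[0,0,0],[-0.1,1.7,0],1]
    - [[0,0,0],[0,0,0],1]
    - [[0,0,0],[0,0,0],1]

```text
time_s: 18.42
ee_pos: [0.4576, 0.06, 0.1702]
orientation: [[0.043, -0.999, 0.0], [-0.999, -0.043, 0.0], [-0.0, -0.0, -1.0]]
force: [0.6, 0.0, -7.2]
gripper_width: 0.0159
```

step_arm:
  targets:
    - [[0,0,0],[-0.4,10,0],1]
    - [[0,0,0],[0.8,-20,0],1]
    - [[0,0,0],[-0.8,20,0],1]
    - [[0,0,0],[0.8,-20,0],1]
    - [[0,0,0],[-0.8,20,0],1]

```text
time_s: 18.83
ee_pos: [0.4585, 0.0618, 0.1712]
orientation: [[0.033, -0.999, 0.002], [-0.999, -0.033, -0.006], [0.006, -0.002, -1.0]]
force: [1.2, -5.5, -0.7]
gripper_width: 0.0158
```

step_arm:
  targets:
    - [[0,0,0],[0.8,-20,0],1]
    - [[0,0,0],[-0.8,20,0],1]
    - [[0,0,0],[0.8,-20,0],1]

```text
time_s: 19.08
ee_pos: [0.4593, 0.0566, 0.1713]
orientation: [[0.049, -0.999, 0.003], [-0.999, -0.049, 0.006], [-0.006, -0.004, -1.0]]
force: [0.5, 5.4, -2.8]
gripper_width: 0.0155
```

step_arm:
  targets:
    - [[0,0,0],[-0.4,10,0],1]
    - [[0,0,0],[0,0,0],1]
    - [[0,0,0],[0,0,0],1]
    - [[0,0,0],[0,0,0],1]

```text
time_s: 19.42
ee_pos: [0.458, 0.0595, 0.1707]
orientation: [[0.042, -0.999, 0.001], [-0.999, -0.042, 0.0], [-0.0, -0.001, -1.0]]
force: [-1.5, -0.2, 0.4]
gripper_width: 0.0159
```

Run:
```python
from h import *
st()
c=bot.capture("wrist");crop(c["img"],"pics/w7.png",180,450,90,290,3)
```

```text
19.42 [0.458  0.0595 0.1707] [[0.0416, -0.9991, 0.0011], [-0.9991, -0.0416, 0.0003], [-0.0002, -0.0011, -1.0]] [-1.53 -0.17  0.36] [-0.025  0.06  -0.15 ] 0.0159
```

View pics/w7.png

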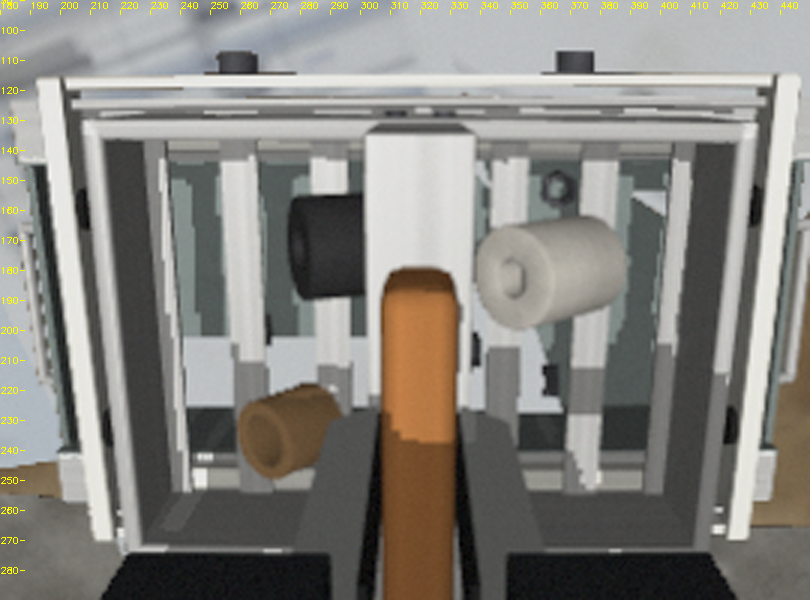

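Run:
```python
from h import *
c=bot.capture("wrist")
for d in bot.find_in(c,"nut_1"): print(sh(d),d["confidence"])
cv2.imwrite("pics/w8.png",cv2.resize(c["img"][130:262,230:410],None,fx=4.4,fy=4.4,interpolation=cv2.INTER_CUBIC))
c=bot.capture("side");crop(c["img"],"pics/s8.png",230,330,130,220,7)
c=bot.capture("top");crop(c["img"],"pics/t8.png",170,310,195,295,5)
```

```text
(no output)
```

View pics/w8.png

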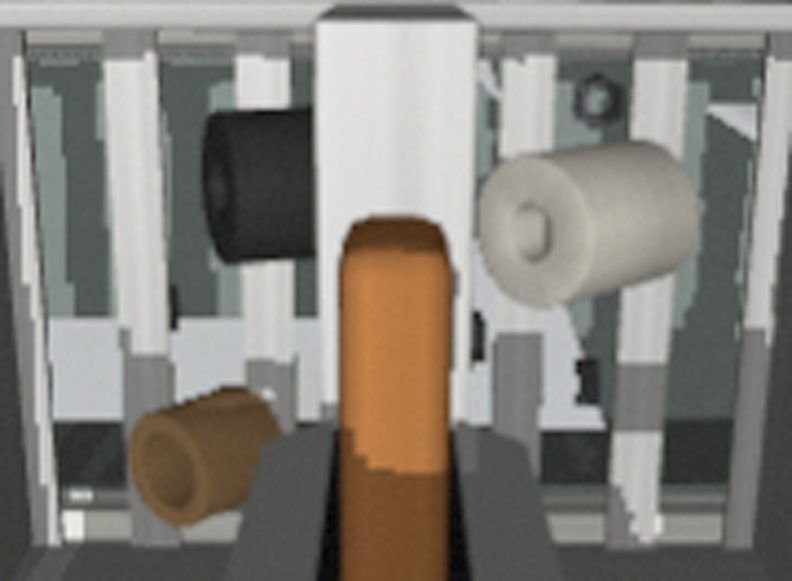

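View pics/s8.png

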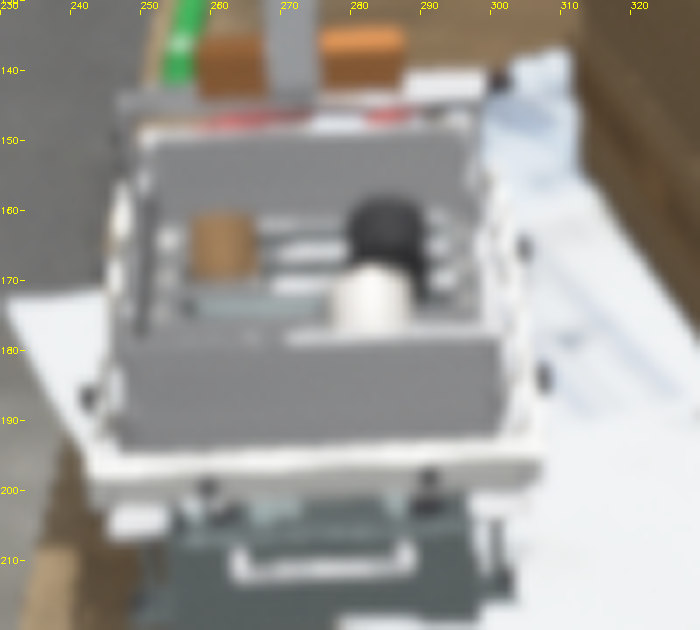

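View pics/t8.png

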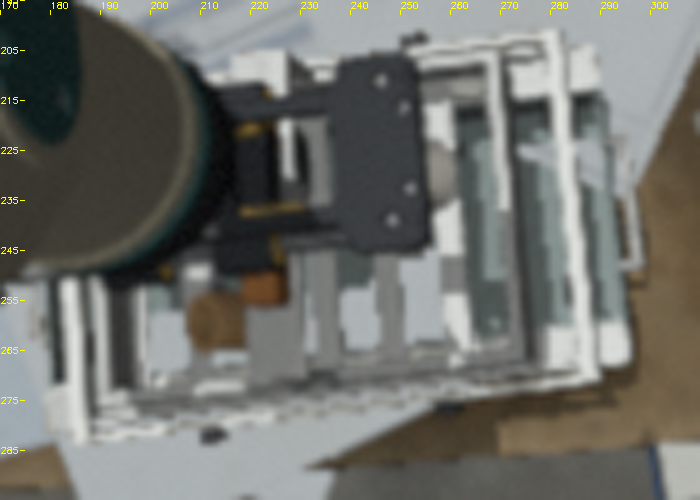

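step_arm:
  targets:
    - [[0,0,0],[-0.2,3,0.2],1]
    - [[0,0,0],[-0.2,4,0],1]
    - [[0,0,0],[-0.1,3,0],1]
    - [[0,0,0],[-0.1,2,0],1]
    - [[0,0,0],[0,0,0],1]
    - [[0,0,0],[0,0,0],1]

```text
time_s: 20.17
ee_pos: [0.4575, 0.0704, 0.1707]
orientation: [[0.042, -0.999, 0.001], [-0.999, -0.042, -0.001], [0.001, -0.001, -1.0]]
force: [0.1, -5.2, 3.3]
gripper_width: 0.0158
```

Run:
```python
from h import *
st()
c=bot.capture("wrist")
for d in bot.find_in(c,"nut_1"): print(sh(d),d["confidence"],atz(c,sh(d),.01))
cv2.imwrite("pics/w9.png",cv2.resize(c["img"][130:262,230:410],None,fx=4.4,fy=4.4,interpolation=cv2.INTER_CUBIC))
```

```text
20.17 [0.4575 0.0704 0.1707] [[0.0416, -0.9991, 0.0011], [-0.9991, -0.0416, -0.0012], [0.0012, -0.0011, -1.0]] [ 0.11 -5.23  3.34] [-1.037 -0.204 -0.087] 0.0158
[275.072 198.   ] 0.47 [0.4420474  0.12336349 0.01      ]
```

View pics/w9.png

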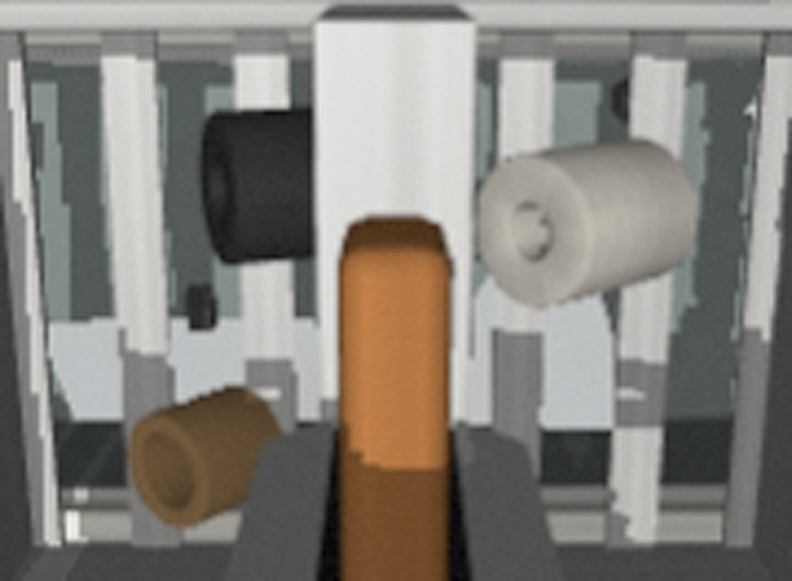

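step_arm:
  targets:
    - [[0,0,0],[0.2,-4,0],1]
    - [[0,0,0],[0.3,-7,0],1]
    - [[0,0,0],[0.3,-7,0],1]
    - [[0,0,0],[0.2,-4,0],1]
    - [[0,0,0],[0.1,-2,0],1]
    - [[0,0,0],[0,0,0],1]
    - [[0,0,0],[0,0,0],1]

```text
time_s: 20.85
ee_pos: [0.4585, 0.0488, 0.1707]
orientation: [[0.043, -0.999, 0.001], [-0.999, -0.043, 0.002], [-0.002, -0.001, -1.0]]
force: [0.3, 5.1, 3.4]
gripper_width: 0.0158
```

Run:
```python
from h import *
st()
c=bot.capture("wrist")
for d in bot.find_in(c,"nut_1"): print(sh(d),d["confidence"],atz(c,sh(d),.01))
cv2.imwrite("pics/w10.png",cv2.resize(c["img"][130:262,230:410],None,fx=4.4,fy=4.4,interpolation=cv2.INTER_CUBIC))
```

```text
20.85 [0.4585 0.0488 0.1707] [[0.0432, -0.9991, 0.0011], [-0.9991, -0.0432, 0.0017], [-0.0017, -0.0012, -1.0]] [0.32 5.13 3.43] [ 1.237 -0.092  0.045] 0.0158
[359.872 156.8  ] 0.49 [0.49802173 0.00186864 0.01      ]
```

View pics/w10.png

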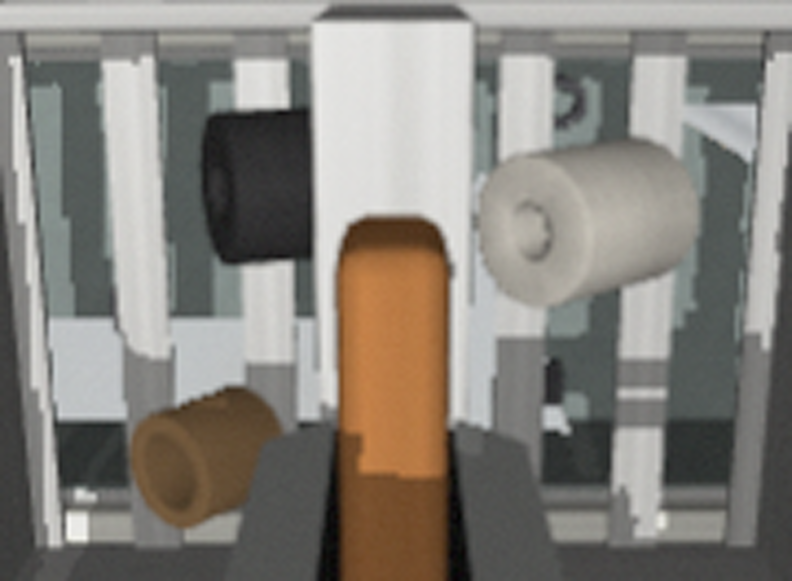

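Run:
```python
import cv2,numpy as np
for n in ("w8","w9","w10"):
    i=cv2.imread(f"pics/{n}.png")[60:,:]; 
    g=(np.clip(i.astype(float)/255,0,1)**0.45*255).astype(np.uint8)
    cv2.imwrite(f"pics/{n}g.png",g)
a=cv2.imread("pics/w9g.png");b=cv2.imread("pics/w8g.png")
cv2.imwrite("pics/g11.png",cv2.resize(np.vstack([b[200:],a[200:]]),None,fx=0.95,fy=0.95))
```

```text
(no output)
```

View pics/g11.png

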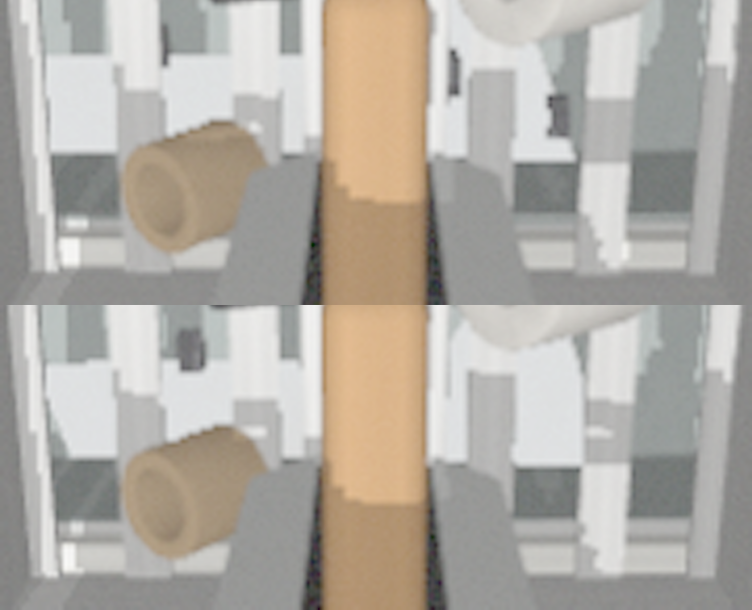

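step_arm:
  targets:
    - [[0,0,0],[0,0,0.3],1]
    - [[0,0,0],[-0.8,22,0],1]
    - [[0,0,0],[0.8,-21,0],1]
    - [[0,0,0],[-0.8,21,0],1]
    - [[0,0,0],[0.8,-21,0],1]
    - [[0,0,0],[-0.8,21,0],1]
    - [[0,0,0],[0.8,-21,0],1]
    - [[0,0,0],[-0.8,21,0],1]
    - [[0,0,0],[0.8,-21,0],1]
    - [[0,0,0],[-0.8,21,0],1]
    - [[0,0,0],[0.4,-10,0],1]
    - [[0,0,0],[0,0,0],1]
    - [[0,0,0],[0,0,0],1]

```text
time_s: 22.03
ee_pos: [0.4575, 0.0591, 0.1707]
orientation: [[0.042, -0.999, -0.0], [-0.999, -0.042, -0.0], [0.0, 0.0, -1.0]]
force: [-0.1, 1.1, 2.9]
gripper_width: 0.0161
```

Run:
```python
from h import *
st()
g=lambda i:(np.clip(i.astype(float)/255,0,1)**0.5*255).astype(np.uint8)
c=bot.capture("wrist")
cv2.imwrite("pics/w12.png",g(cv2.resize(c["img"][130:262,230:410],None,fx=4.4,fy=4.4,interpolation=cv2.INTER_CUBIC)))
c=bot.capture("side")
for d in bot.find_in(c,"nut_1"): print(sh(d),d["confidence"],atz(c,sh(d),.01))
crop(g(c["img"]),"pics/s12.png",235,320,130,215,8)
```

```text
22.03 [0.4575 0.0591 0.1707] [[0.0421, -0.9991, -0.0002], [-0.9991, -0.0421, -0.0002], [0.0002, 0.0002, -1.0]] [-0.12  1.06  2.92] [ 0.548 -0.058  0.146] 0.0161
```

View pics/w12.png

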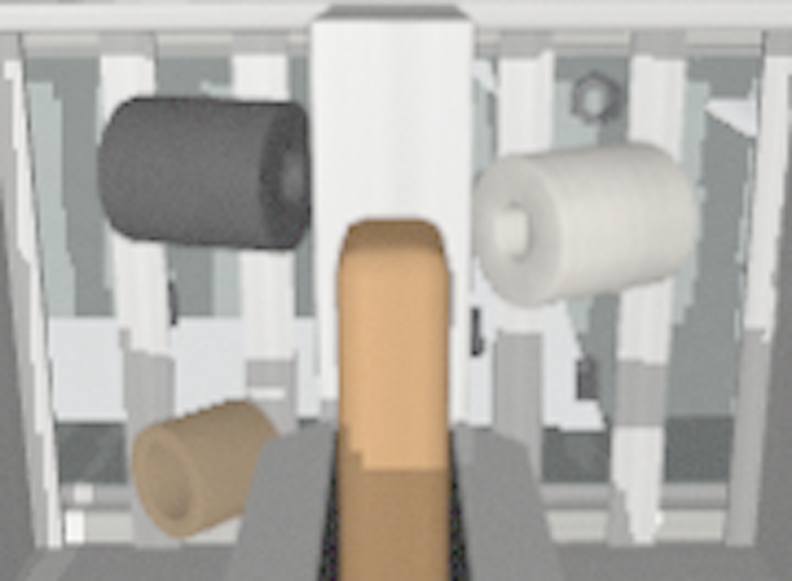

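View pics/s12.png

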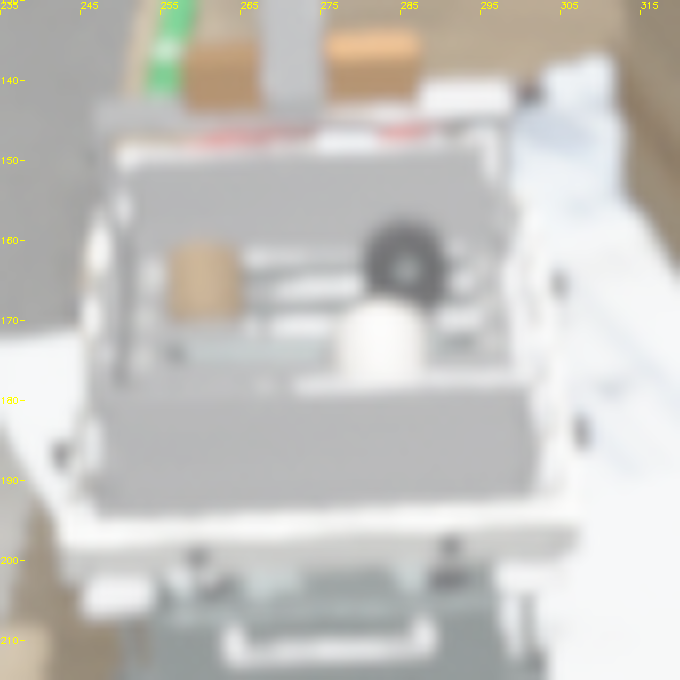

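Run:
```python
from h import *
st()
c=bot.capture("side");w=bot.capture("wrist")
for p in ((256.5,174),(291.5,172.5)):
    for z in (.006,.064):
        P=atz(c,p,z);q=proj(w,P);print(p,z,P.round(4),"wrist w8 px",((q-[230,130])*4.4).round())
# wrist nuts on floor
for p in ((597,97),(173,303),(476,332),(585,378)):
    P=atz(w,np.array(p)/4.4+[230,130],.007);print(p,P.round(4),"side",proj(c,P).round(1))
```

```text
22.18 [0.4575 0.0591 0.1707] [[0.0421, -0.9991, -0.0002], [-0.9991, -0.0421, -0.0004], [0.0004, 0.0002, -1.0]] [-1.13  2.4   3.49] [0.409 0.038 0.061] 0.0158
(256.5, 174) 0.006 [0.3971 0.1727 0.006 ] wrist w8 px [ -4. 433.]
(256.5, 174) 0.064 [0.4096 0.0621 0.064 ] wrist w8 px [369. 494.]
(291.5, 172.5) 0.006 [0.5051 0.1767 0.006 ] wrist w8 px [-38.  61.]
(291.5, 172.5) 0.064 [0.5072 0.0658 0.064 ] wrist w8 px [368.  93.]
(597, 97) [0.5023 0.0048 0.007 ] side [290.4 201.3]
(173, 303) [0.4395 0.1198 0.007 ] side [269.4 181.6]
(476, 332) [0.4344 0.0335 0.007 ] side [266.2 196.5]
(585, 378) [0.4219 0.0013 0.007 ] side [261.  202.7]
```

Run:
```python
from h import *
c=bot.capture("top")
for P in ((.4096,.0621,.064),(.5072,.0658,.064),(0.5023,0.0048,0.007),(0.4395,0.1198,0.007),(0.4344,0.0335,0.007),(0.4219,0.0013,0.007)): print(P,proj(c,P).round(1))
g=lambda i:(np.clip(i.astype(float)/255,0,1)**0.6*255).astype(np.uint8)
crop(g(c["img"]),"pics/t13.png",195,280,230,285,9)
c=bot.capture("side");crop(g(c["img"]),"pics/s13.png",245,310,150,210,11)
```

```text
(0.4096, 0.0621, 0.064) [233.  263.2]
(0.5072, 0.0658, 0.064) [229.9 221.5]
(0.5023, 0.0048, 0.007) [259.5 224.8]
(0.4395, 0.1198, 0.007) [214.6 253.5]
(0.4344, 0.0335, 0.007) [249.3 253. ]
(0.4219, 0.0013, 0.007) [262.6 257. ]
```

View pics/t13.png

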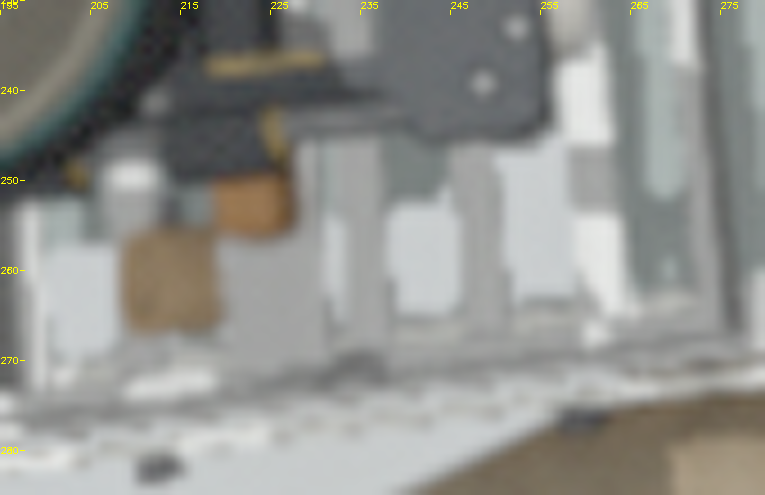

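View pics/s13.png

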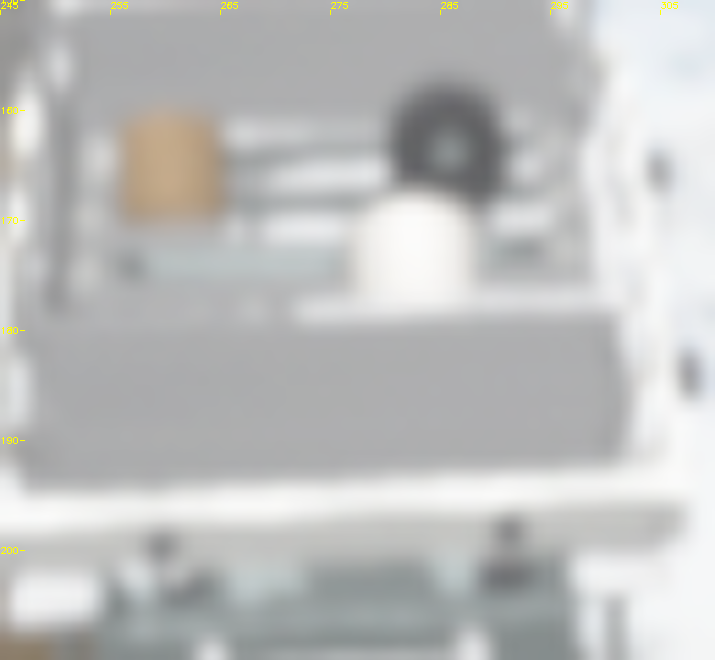

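step_arm:
  targets:
    - [[0,0,0],[-0.1,3,0.2],1]
    - [[0,0,0],[-0.2,4,0],1]
    - [[0,0,0],[-0.1,3,0],1]
    - [[0,0,0],[-0.1,2,0],1]
    - [[0,0,0],[0,0,0],1]

```text
time_s: 22.8
ee_pos: [0.4569, 0.071, 0.1707]
orientation: [[0.042, -0.999, -0.0], [-0.999, -0.042, -0.001], [0.001, 0.001, -1.0]]
force: [0.3, -3.6, -0.5]
gripper_width: 0.0157
```

Run:
```python
from h import *
st()
g=lambda i:(np.clip(i.astype(float)/255,0,1)**0.6*255).astype(np.uint8)
c=bot.capture("top");a=cv2.resize(g(c["img"])[230:275,190:280],None,fx=8,fy=8,interpolation=2);cv2.imwrite("pics/t14.png",a)
```

```text
22.8 [0.4569 0.071  0.1707] [[0.0417, -0.9991, -0.0005], [-0.9991, -0.0417, -0.0007], [0.0007, 0.0005, -1.0]] [ 0.26 -3.62 -0.47] [-0.838 -0.167 -0.006] 0.0157
```

step_arm:
  targets:
    - [[0,0,0],[0.2,-4,0],1]
    - [[0,0,0],[0.3,-7,0],1]
    - [[0,0,0],[0.3,-7,0],1]
    - [[0,0,0],[0.2,-4,0],1]
    - [[0,0,0],[0.1,-2,0],1]
    - [[0,0,0],[0,0,0],1]

```text
time_s: 23.35
ee_pos: [0.458, 0.0464, 0.1707]
orientation: [[0.041, -0.999, -0.001], [-0.999, -0.041, -0.001], [0.0, 0.001, -1.0]]
force: [0.2, -0.8, -2.7]
gripper_width: 0.0158
```

Run:
```python
from h import *
st()
g=lambda i:(np.clip(i.astype(float)/255,0,1)**0.6*255).astype(np.uint8)
c=bot.capture("top");a=cv2.resize(g(c["img"])[230:275,190:280],None,fx=8,fy=8,interpolation=2);cv2.imwrite("pics/t15.png",a)
```

```text
23.35 [0.458  0.0464 0.1707] [[0.041, -0.9992, -0.0005], [-0.9992, -0.041, -0.0005], [0.0005, 0.0006, -1.0]] [ 0.21 -0.82 -2.71] [-0.059 -0.131  0.071] 0.0158
```

View pics/t14.png

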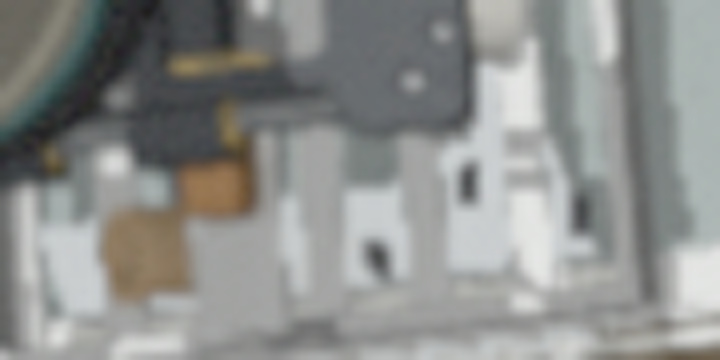

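View pics/t15.png

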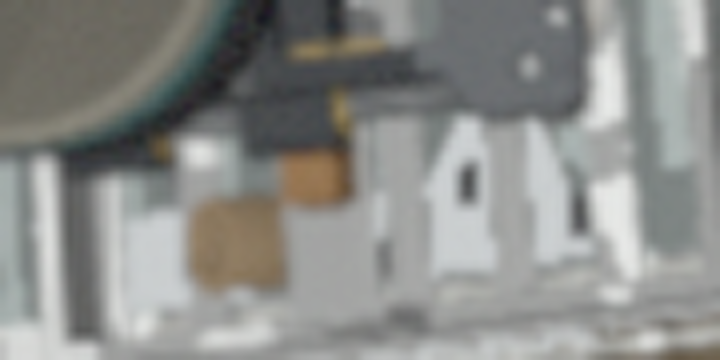

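step_arm:
  targets:
    - [[0,0,0],[-0.2,4,0],1]
    - [[0,0,0],[-0.2,5,0],1]
    - [[0,0,0],[-0.1,3,0],1]
    - [[0,0,0],[0,0,0],1]
    - [[0,0,0],[0,0,0],1]
    - [[0,0,0],[0,0,0],1]
    - [[0,0,0],[0,0,0],1]

```text
time_s: 23.98
ee_pos: [0.4575, 0.06, 0.1708]
orientation: [[0.043, -0.999, -0.0], [-0.999, -0.043, 0.0], [-0.0, 0.0, -1.0]]
force: [-0.3, 1.9, -4.9]
gripper_width: 0.0155
```

step_arm:
  targets:
    - [[0,0,0],[0,0,0.5],1]
    - [[0,0,0],[0,0,1],1]
    - [[0,0,0],[0,0,2],1]
    - [[0,0,0],[0,0,3],1]
    - [[0,0,0],[0,0,4],1]
    - [[0,0,0],[0,0,5],1]
    - [[0,0,0],[0,0,5],1]
    - [[0,0,0],[0,0,5],1]
    - [[0,0,0],[0,0,5],1]
    - [[0,0,0],[0,0,4],1]
    - [[0,0,0],[0,0,3],1]
    - [[0,0,0],[0,0,2],1]
    - [[0,0,0],[0,0,1],1]
    - [[0,0,0],[0,0,0],1]

```text
time_s: 25.15
ee_pos: [0.4578, 0.0593, 0.2116]
orientation: [[0.042, -0.999, 0.0], [-0.999, -0.042, 0.0], [-0.0, -0.0, -1.0]]
force: [-0.1, 0.1, -7.7]
gripper_width: 0.0156
```

Run:
```python
from h import *
st()
c=bot.capture("wrist");crop(c["img"],"pics/w16.png",180,450,90,290,3)
```

```text
25.15 [0.4578 0.0593 0.2116] [[0.042, -0.9991, 0.0002], [-0.9991, -0.042, 0.0], [-0.0, -0.0002, -1.0]] [-0.07  0.07 -7.69] [-0.089  0.125 -0.048] 0.0156
```

View pics/w16.png

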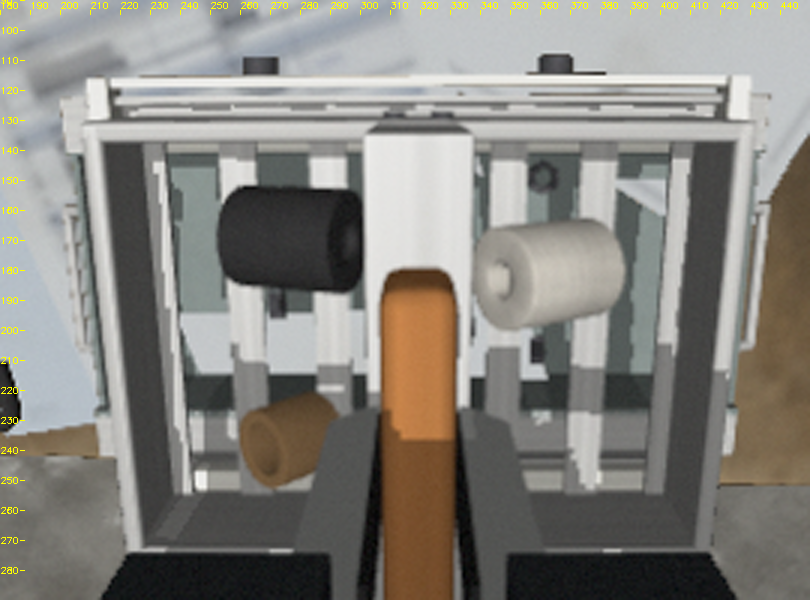

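Lifted, with all three large parts in the sieve and the nuts on the pan floor. I'm moving back to the free bench spot where the sieve stood.

step_arm:
  targets:
    - [[0,0,0],[1.6,-3,0],1]
    - [[0,0,0],[1.6,-7,0],1]
    - [[0,0,0],[1.6,-11,0],1]
    - [[0,0,0],[1.6,-15,0],1]
    - [[0,0,0],[1.6,-19,0],1]
    - [[0,0,0],[1.6,-23,0],1]
    - [[0,0,0],[1.6,-28,0],1]
    - [[0,0,0],[1.6,-28,0],1]
    - [[0,0,0],[1.6,-28,0],1]
    - [[0,0,0],[1.6,-28,0],1]
    - [[0,0,0],[1.6,-28,0],1]
    - [[0,0,0],[1.6,-28,0],1]
    - [[0,0,0],[1.6,-28,0],1]
    - [[0,0,0],[1.6,-28,0],1]
    - [[0,0,0],[1.6,-23,0],1]
    - [[0,0,0],[1.6,-19,0],1]
    - [[0,0,0],[1.6,-15,0],1]
    - [[0,0,0],[1.6,-11,0],1]
    - [[0,0,0],[1.6,-7,0],1]
    - [[0,0,0],[1.6,-3,0],1]

```text
time_s: 26.87
ee_pos: [0.4896, -0.3215, 0.2111]
orientation: [[0.041, -0.999, -0.0], [-0.999, -0.041, -0.0], [-0.0, 0.0, -1.0]]
force: [-0.4, 1.5, -8.3]
gripper_width: 0.0159
```

step_arm:
  targets:
    - [[0,0,0],[0,0,0],1]
    - [[0,0,0],[0,0,-3],1]
    - [[0,0,0],[0,0,-6],1]
    - [[0,0,0],[0,0,-9],1]
    - [[0,0,0],[0,0,-10],1]
    - [[0,0,0],[0,0,-10],1]
    - [[0,0,0],[0,0,-10],1]
    - [[0,0,0],[0,0,-10],1]
    - [[0,0,0],[0,0,-10],1]
    - [[0,0,0],[0,0,-7],1]
    - [[0,0,0],[0,0,-5],1]
    - [[0,0,0],[0,0,-3],1]
    - [[0,0,0],[0,0,-1],1]
    - [[0,0,0],[0,0,0],1]

```text
time_s: 28.03
ee_pos: [0.4899, -0.3207, 0.1274]
orientation: [[0.042, -0.999, 0.0], [-0.999, -0.042, -0.0], [0.0, -0.0, -1.0]]
force: [-0.2, -0.5, -8.3]
gripper_width: 0.0155
```

Ground contact is expected at a TCP height of about 0.1205.

step_arm:
  targets:
    - [[0,0,0],[0,0,-1.5],1]
    - [[0,0,0],[0,0,-1.5],1]
    - [[0,0,0],[0,0,-1.5],1]
    - [[0,0,0],[0,0,-1],1]
    - [[0,0,0],[0,0,0],1]

```text
time_s: 28.45
ee_pos: [0.4896, -0.3206, 0.1218]
orientation: [[0.042, -0.999, -0.0], [-0.999, -0.042, 0.0], [-0.0, 0.0, -1.0]]
force: [0.0, 0.3, -7.7]
gripper_width: 0.0157
```

step_arm:
  targets:
    - [[0,0,0],[0,0,-0.5],1]
    - [[0,0,0],[0,0,-0.5],1]
    - [[0,0,0],[0,0,0],1]

```text
time_s: 28.7
ee_pos: [0.4898, -0.3207, 0.121]
orientation: [[0.042, -0.999, 0.0], [-0.999, -0.042, -0.0], [0.0, -0.0, -1.0]]
force: [0.2, -0.5, -6.7]
gripper_width: 0.0158
```

step_arm:
  targets:
    - [[0,0,0],[0,0,-0.3],1]
    - [[0,0,0],[0,0,-0.2],1]
    - [[0,0,0],[0,0,0],1]

```text
time_s: 28.95
ee_pos: [0.4896, -0.3207, 0.1208]
orientation: [[0.042, -0.999, -0.0], [-0.999, -0.042, -0.0], [0.0, 0.0, -1.0]]
force: [-2.1, 0.8, -3.0]
gripper_width: 0.0158
```

Standing on the bench. Releasing, then going straight up.

step_arm:
  targets:
    - [[0,0,0],[0,0,0],0]
    - [[0,0,0],[0,0,0],-0.5]
    - [[0,0,0],[0,0,0],-0.5]
    - [[0,0,0],[0,0,0],-0.5]
    - [[0,0,0],[0,0,0],-0.5]
    - [[0,0,0],[0,0,0],-0.5]
    - [[0,0,0],[0,0,0],-0.5]
    - [[0,0,0],[0,0,0],-0.5]

```text
time_s: 29.62
ee_pos: [0.4898, -0.3207, 0.1204]
orientation: [[0.042, -0.999, 0.0], [-0.999, -0.042, -0.0], [0.0, -0.0, -1.0]]
force: [1.1, -0.5, 0.5]
gripper_width: 0.0657
```

step_arm:
  targets:
    - [[0,0,0],[0,0,5],-0.5]
    - [[0,0,0],[0,0,10],-0.5]
    - [[0,0,0],[0,0,20],-0.5]
    - [[0,0,0],[0,0,20],-0.5]
    - [[0,0,0],[0,0,25],-0.5]
    - [[0,0,0],[0,0,20],-0.5]
    - [[0,0,0],[-5,-15,10],-0.5]
    - [[0,0,0],[-10,-30,0],-0.5]
    - [[0,0,0],[-10,-35,0],-0.5]
    - [[0,0,0],[-10,-35,0],-0.5]
    - [[0,0,0],[-10,-35,0],-0.5]
    - [[0,0,0],[-10,-20,0],-0.5]
    - [[0,0,0],[0,0,0],-0.5]
    - [[0,0,0],[0,0,0],-0.5]

```text
time_s: 30.78
ee_pos: [0.4334, -0.4922, 0.2311]
orientation: [[0.039, -0.999, 0.0], [-0.999, -0.039, -0.001], [0.001, -0.0, -1.0]]
force: [0.0, 0.3, -0.0]
gripper_width: 0.0708
```

Run:
```python
from h import *
st()
c=bot.capture("top");crop(c["img"],"pics/t17.png",165,445,170,295,3-0)
crop(c["img"],"pics/t17p.png",170,305,195,290,6)
c=bot.capture("side");crop(c["img"],"pics/s17.png",180,420,150,350,3)
```

```text
30.78 [ 0.4334 -0.4922  0.2311] [[0.0386, -0.9993, 0.0001], [-0.9993, -0.0386, -0.0007], [0.0007, -0.0, -1.0]] [ 0.03  0.33 -0.04] [ 0.046 -0.033  0.059] 0.0708
```

View pics/t17.png

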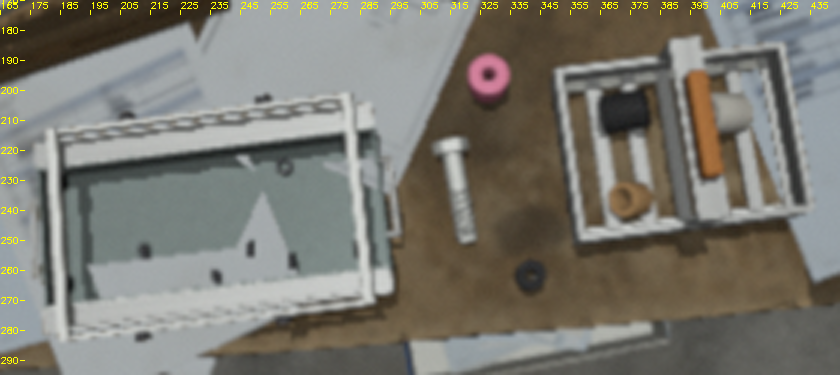

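View pics/t17p.png

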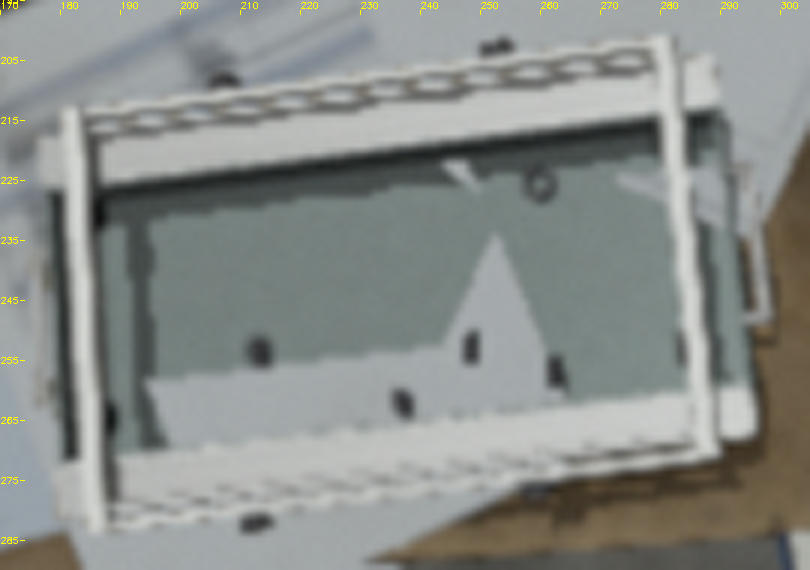

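View pics/s17.png

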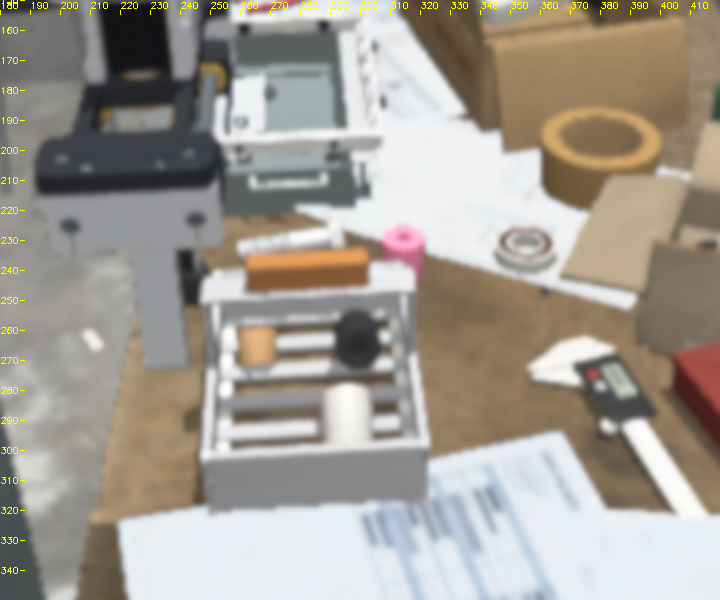

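The pan shows all five nuts, at top-image pixels (258,226), (212,254), (247,253), (236,262) and (261,257). The sieve stands on the bench with both rollers and the bush in it. The bolt and caliper have not moved, and the arm is clear. Handing in.

```bash
python3 -c "
from rig import bot
print(bot.close_job())"
```

```text
the job is handed in; nothing more can be done
None
```

The job is handed in after about 31 s of the 72 s allowed; the interface gives no verdict.

**What I did:** I gripped the sieve by its handle and lowered it onto the runners, watching for a light contact force. I felt both buffers at TCP y ≈ 0.075 and 0.043 m, which matches the stated 32 mm of travel. Two short bursts of roughly 20 mm strokes followed. I then lifted the sieve off and stood it back on the bench where it had started.

**Last checks:**
- **Nuts:** the final top picture shows all five in the pan.
- **Large parts:** both rollers and the bronze bush are in the sieve. All three tipped onto their sides during the shaking.
- **Bench:** the sieve looks upright and the gripper is clear of it. The bolt and caliper look unmoved by eye.
- **Forces:** the highest I read were about 10 N at the first buffer and 11 N of downward press on the runners. I only read force at the end of each move, so peaks during the strokes were not seen.

**Disagreements:**
- The nut finder found none or one of the nuts lying in the pan, so I counted them by eye.
- The sieve outline projected into the wrist picture came out a few percent larger than the real sieve. I relied on touch for the final fit instead.

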